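Steady a rocking grain mill and switch it on

TASK

The grain mill rocks because its front-left foot is screwed in too far. Turn the black knob of that foot until the mill stands level and firm on all four feet; then lift the orange guard on its control panel, press the lower end of the red rocker switch fully in to turn it on, and lower the guard fully shut again. Leave the mill about where it stands and do not disturb the other things.

Things in the scene. Friction and masses are not known exactly. Their poses are not given: they have to be found in the camera images.
- mill: Loose 3 kg grain mill: white housing (y -105 to 75, top z 112), grey panel in front sloping 28 deg down to the robot, clear hopper behind (to z 194). Origin level with the three fixed feet's undersides, x to its back, y to its left, z up. Dark base plate: x -110 to 110, y -110 to 170, top z 32. Leans 0.02 to 0.035 rad down to its front left corner while that foot is short; level it has tilt 0.
- foot_knob (a joint): Knob angle, rad, growing clockwise seen from above, which screws the foot out (down) 10 mm a turn and lifts that corner. Starts within -0.7 to 0.7; at 2.5 all four feet bear and the mill is level: the white pointer on the knob then points at the red dot on the base plate, on the knob's right (mill's -y), for the first time in less than a turn. Stiff, 0.06 to 0.12 N m; stays put.
- knob_top (a point): Centre of the top of the black round knob, 46 mm across, 28 mm high, upright at (-90, 140) mm in the mill's frame on the foot's screw. Screw and foot move with it, so its top stays 92 mm above the table as it turns. Housing wall 65 mm to the right of its axis; a steel boss ends 15 to 21 mm below the knob.
- guard (a joint): Guard opening, rad: 0 shut, 1.55 open (stop). Orange hood over the switch, 86 mm long, 48 wide, 29 high, open below, hinged on a line along the mill's y at the panel's upper edge (mill frame x -3, z 109); its lower end swings up and back. Stiff hinge (0.06 N m): stays where left. Open, it leans 29 deg to the robot over the panel: only a tool tilted to the robot gets at the switch.
- guard_grip (a point): Point midway between the guard's side walls (outer faces 24 mm to each side along the mill's y), 70 mm from the hinge line and 16 mm up from the guard's underside, i.e. 17 mm off the panel when shut; swings with the guard. Grip here, or a little higher, across the 48 mm width: the fingers stand astride it and pivot on it as it swings.
- rocker (a joint): Red rocker switch, rad: 0 off (lower end stands 12 mm out of the panel), 0.4 on (lower end in, stop). 48 mm long down the slope, 24 wide, its centre 48 mm down the slope from the guard's hinge line. About 2 N at its lower end; stays where put.
- rocker_low_end (a point): Point on the rocker's face near its lower end, 19 mm down the slope from its centre, on the panel's middle line (mill's y = -15 mm): press here about square to the panel; it goes in 8 mm.
- honey: Honey jar with a green lid, 64 x 68 x 84 mm, loose on the base plate to the left of the housing; origin under its centre. Bystander.
- pepper: Dark wooden pepper mill, 58 mm wide, 160 mm high, loose, left of the mill; origin under its centre. Bystander.
- spice: Spice jar with a green cap, 46 mm wide, 106 mm high, loose, left of the mill; origin under its centre. Bystander.
- jam: Jar of red jam with a green lid, 62 mm wide, 86 mm high, loose, right of the mill; origin under its centre. Bystander.

How it is judged:
By the outcome, as a careful person would: the job done as asked, in the order asked, and still so for the second after the job is handed in, with the robot touching nothing.
It also fails if it takes over 72 s, if anything falls off the work surface, if the arm or the gripper's body presses on something with over 40 N, if the wrist force passes 120 N, or if a joint passes its speed limit or range.

ROBOT

A 6-joint arm with a two-finger parallel gripper is mounted at the origin on a cart in front of the work surface, level with it; the furniture and walls round the work are solid. World frame = base frame: x ahead of the robot, y to its left, z up, the work surface at z = 0. Lengths are in m, angles in rad, forces in N, time in s.
With the tool pointing down it reaches from about 0.425 to 0.95 m from the base axis. Payload 3.5 kg.
Tool frame: the origin (TCP) lies between the finger pads; the fingertips stand 22 mm ahead of it and the grasp point (between the pads) lies 3 mm ahead of it (ctrl.nose_length is the z of the fingertips in the tool frame, in m); z points along the fingers, y is the line along which they close (so a half turn about z gives the same grasp; the last joint's range is limited). The gripper opens to 85 mm and grips with 20 to 120 N. Pads are 22 mm wide; open, the fingers measure 114 mm over their backs; the gripper's body (76 mm by 85 mm) begins 54 mm behind the grasp point. The pads swing forward as they close: fully open they stand 13 mm farther back than shut.
Start: joints at [1.187, 0.286, 1.577, -0, 1.279, -0.15], TCP at [0.156, 0.657, 0.233] pointing down, gripper open.
Joint ranges: [-2.77, 2.77], [-0.9, 2.22], [0.21, 2.48], [-1.53, 4.67], [0.24, 2.81], [-2.84, 2.84]. Speed limits (rad/s): [2.79, 2.79, 3.14, 3.14, 3.14, 3.14].

INTERFACE

Orientations are given as a unit quaternion [x, y, z, w].
In Python, from plant import ctrl gives the robot as it stands. The module is installed in compiled form; this text tells all that it offers.
- The arm moves only by the tool send_rows, never from a script. Its argument "rows" is text: rows parted by semicolons, each of 7 numbers parted by spaces: the turn, a rotation vector about the tool's x, y, z in degrees, then the shift along the tool's x, y, z in mm, then the opening, from -1 (shut) to 1 (fully open). A call has 1 to 8 rows; each row is the pose to reach, as a shift and turn from the pose commanded when the call began, along the tool's axes at that moment; what a row does not reach only later rows make up. A row lasts 1/8 s, in which the tool goes at most 62.5 mm and 10.7 degrees, less where a joint would pass 70% of its speed; a pose out of reach is approached as far as the arm can. A call with a gripper value outside its range is refused whole. The fingers move at their own pace and stop on an object; "grip_force" is the grip in N (left out, the last holds). Time passes only in rows, so rows that repeat a pose let the fingers close. It gives the time, the measured TCP pose, the force, the opening and the grip force at its end, in the units of the state.
- ctrl.get_state(): the state, without advancing time (a new reading comes with each control period).
- ctrl.read_camera(name): name is "scene" or "side" or "wrist"; returns a dict with "color" (400x640x3 uint8, red, green, blue), "fx", "fy", "cx", "cy" (pixels), "extrinsics" (4x4, takes a point from world to camera coordinates). Camera axes: x right, y down, z forward; pixel columns grow to the right and rows downward; lengths in m; the calibration is good to about 2 mm. A picture is of the moment at which its call begins. There is no depth.
- ctrl.sign_off(): hands the job in; it is judged then, once.
Trained networks look in a picture, given as the dict that the camera call returned (one of the last four; its "shot" number tells which), for a name from the list of things; names that differ only in an ending like _2 or _b are one class to them, and where a whole thing is asked for, a point or a joint stands for the part that bears it (a point fixed in the world has none). Each returns a list of dicts, best first, with "p" (0 to 1); they miss things now and then, are a little off and sometimes report something else, mostly with a low value. They report only what shows in the picture. A call takes as long as a camera call.
- ctrl.look_for(picture, target): "position" ([x, y, z] in m, in the coordinates of the camera as it stood for that picture, good to about 4 mm: the middle of the surface that is visible of it).
The state is a dict: "time": time; "qpos": joint angles; "dq": joint speeds; "joint_efforts": joint torques, N m; "eef_pos": TCP position; "tcp_rot": TCP orientation; "contact_force": force on the tool from outside, world axes, zero at the start; "wrist_torque": the same for the moment, N m; "opening": opening from 0.0 (shut) to 1.0 (fully open); "finger_force": force on a finger pad.
Only numpy, scipy, OpenCV 4.12 (cv2) and the standard library are available. Lean on these libraries where they do the work, as an engineer would, in place of code of your own. Each camera call takes 0.05 s, during which the arm holds its last target. There are 200 camera calls.

## Working session

There is one attempt and no reset: what is moved stays moved. The work goes in short steps, Python scripts to look and compute and a tool call to move; the robot and the scene stay as the last step left them, time stands still between calls to the robot, and variables do not carry over. Pictures are saved under pics/ and viewed, at most 10 in all, crops included, and the job is handed in when it is done.

Besides the shell and the picture viewer there is one more tool, called after "Emit:" by a JSON object that holds its "name" and its "arguments", one argument or row to a line. send_rows: Moves the arm, as the interface text tells. Its arguments: {"type":"object","properties":{"rows":{"type":"string"},"grip_force":{"type":"number"}},"required":["rows"]}

```bash
mkdir -p pics; cat > h.py <<'E'
import numpy as np, cv2
from scipy.spatial.transform import Rotation as R
from plant import ctrl
def shot(name,save=None):
    p=ctrl.read_camera(name)
    if save: cv2.imwrite('pics/'+save,p['color'][:,:,::-1])
    return p
def find(p,t):
    E=np.array(p['extrinsics']); out=[]
    for d in ctrl.look_for(p,t)[:2]:
        w=E[:3,:3].T@(np.array(d['position'])-E[:3,3]); out.append((np.round(w,4).tolist(),round(d['p'],2)))
    return out
def proj(p,w):
    E=np.array(p['extrinsics']); c=(E[:3,:3]@np.atleast_2d(w).T).T+E[:3,3]
    return np.c_[p['fx']*c[:,0]/c[:,2]+p['cx'],p['fy']*c[:,1]/c[:,2]+p['cy']]
def ray(p,u,v,z):
    "world point on plane z seen at pixel"
    E=np.array(p['extrinsics']); d=E[:3,:3].T@np.array([(u-p['cx'])/p['fx'],(v-p['cy'])/p['fy'],1]); o=-E[:3,:3].T@E[:3,3]
    return o+d*(z-o[2])/d[2]
E
python3 - <<'E'
from h import *
s=ctrl.get_state(); print(s['time'],s['tcp_rot'],s['eef_pos'],ctrl.nose_length)
for n in ('scene','side','wrist'):
    p=shot(n,n+'0.png')
    E=np.array(p['extrinsics']);print(n,p['fx'],(-E[:3,:3].T@E[:3,3]).round(3),E[2,:3].round(3))
    for t in ['mill','knob_top','foot_knob','guard','guard_grip','honey','pepper','spice','jam']: print(t,find(p,t))
E
```

```text
0.0 [ 1.16621746e-01  9.93175656e-01 -1.17513766e-03 -3.22159349e-04] [0.15609997 0.65601704 0.2313046 ] 0.022
scene 428.36606871440694 [-0.608 -0.586  0.871] [ 0.769  0.374 -0.518]
mill []
knob_top [([0.5765, 0.0753, 0.0927], 0.61)]
foot_knob []
guard [([0.5847, -0.0812, 0.1094], 0.76)]
guard_grip [([0.5908, -0.0864, 0.1055], 0.78)]
honey [([0.6969, 0.0385, 0.1033], 0.78)]
pepper [([0.6166, 0.3911, 0.0753], 0.78)]
spice [([0.4182, 0.3859, 0.061], 0.82)]
jam [([0.5942, -0.436, 0.0589], 0.68)]
side 428.8071071101076 [0.179 1.2   0.676] [ 0.271 -0.865 -0.423]
mill [([0.642, -0.028, 0.0817], 0.77), ([0.7078, 0.0652, 0.0803], 0.59)]
knob_top [([0.589, 0.0892, 0.09], 0.71)]
foot_knob [([0.5828, 0.0895, 0.0919], 0.49)]
guard [([0.6, -0.0669, 0.1114], 0.88)]
guard_grip [([0.5933, -0.0618, 0.1071], 0.83)]
honey [([0.7135, 0.0627, 0.086], 0.87)]
pepper [([0.6261, 0.415, 0.0745], 0.81)]
spice [([0.4271, 0.4151, 0.0666], 0.84)]
jam [([0.6167, -0.4143, 0.0472], 0.75), ([0.6427, -0.0286, 0.0821], 0.74)]
wrist 357.72535574943777 [0.079 0.674 0.373] [ 0.298 -0.072 -0.952]
mill []
knob_top []
foot_knob []
guard []
guard_grip []
honey []
pepper []
spice []
jam []
```

View pics/scene0.png

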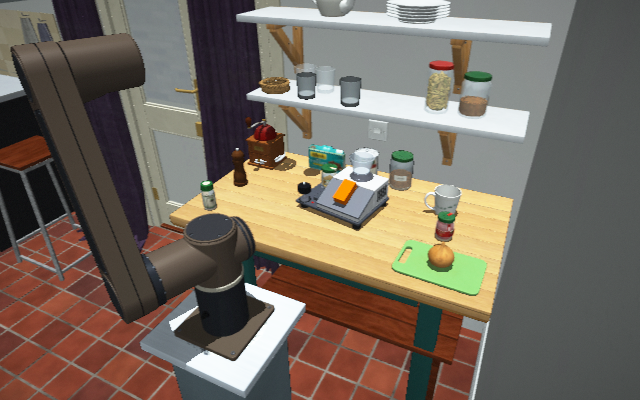

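View pics/side0.png

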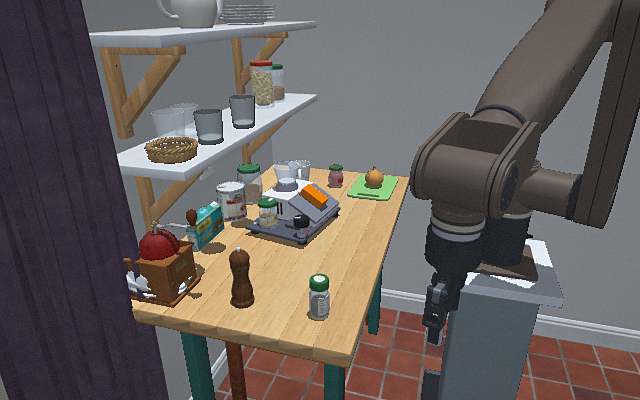

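The scene picture shows the mill at about (345,195), with its knob at (303,187) and the guard at (346,191). In the side picture the knob is at (301,219). The networks agree with both. Next I move to get a wrist view from above the mill.

Emit:
{"name": "send_rows", "arguments": {
  "rows": "0 0 0 -260 -260 -120 1;0 0 0 -260 -260 -120 1;0 0 0 -260 -260 -120 1;0 0 0 -260 -260 -120 1;0 0 0 -260 -260 -120 1;0 0 0 -260 -260 -120 1;0 0 0 -260 -260 -120 1",
  "grip_force": 40
}}

```text
time: 2.38
eef_pos: [0.3509, 0.3414, 0.355]
tcp_rot: [0.119, 0.993, 0.001, 0.002]
contact_force: [-0.9, 0.2, -0.2]
opening: 0.999
finger_force: 0.0
```

Emit:
{"name": "send_rows", "arguments": {
  "rows": "0 0 -7 -260 -260 -10 1;0 0 -13 -260 -260 -10 1;0 0 -13 -260 -260 -10 1;0 0 -13 -260 -260 -10 1;0 0 -13 -260 -260 -10 1;0 0 -13 -260 -260 -10 1;0 0 -13 -260 -260 -10 1"
}}

```text
time: 3.25
eef_pos: [0.5429, 0.0282, 0.3614]
tcp_rot: [0.005, 1.0, 0.0, -0.001]
contact_force: [-1.1, 0.2, 0.2]
opening: 1.0
finger_force: 0.0
```

```bash
python3 - <<'E'
from h import *
s=ctrl.get_state(); print(s['time'],s['tcp_rot'],s['eef_pos'],s['qpos'])
p=shot('wrist','w1.png')
for t in ['mill','knob_top','foot_knob','guard','guard_grip','honey']: print(t,find(p,t))
import pickle; pickle.dump(p,open('w1.pkl','wb'))
E
```

```text
3.25 [ 5.46280169e-03  9.99984538e-01  1.56560938e-04 -1.02809108e-03] [0.54286821 0.02819073 0.36140783] [-1.34835580e-01 -7.58506935e-02  1.73796126e+00  4.54132874e-05
  1.48156148e+00 -1.69471034e+00]
mill [([0.6262, -0.0621, 0.0979], 0.9)]
knob_top [([0.5883, 0.0764, 0.0913], 0.91), ([0.6252, -0.0635, 0.0989], 0.22)]
foot_knob [([0.5887, 0.0733, 0.0954], 0.67)]
guard [([0.5985, -0.0819, 0.1132], 0.58)]
guard_grip [([0.5974, -0.08, 0.1123], 0.7), ([0.5877, 0.0773, 0.0928], 0.46)]
honey [([0.7051, 0.0404, 0.1133], 0.81)]
```

View pics/w1.png

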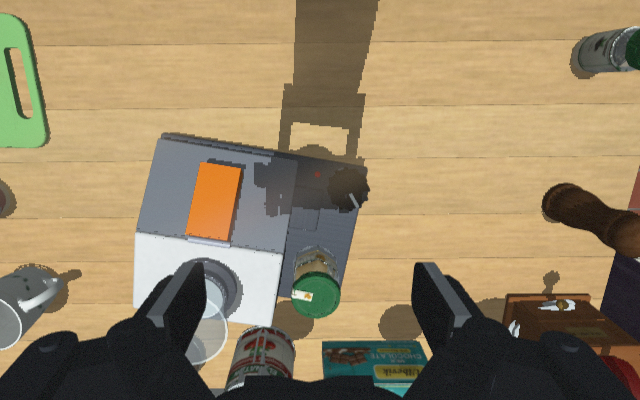

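The wrist picture looks from above, with image right = +y and down = +x. It shows the knob at (348,188), the red dot at (318,174), the guard around (215,200), and the mill yawed about -9 deg. I'll rectify a zoomed crop.

```bash
python3 - <<'E'
from h import *
import pickle; p=pickle.load(open('w1.pkl','rb'))
img=np.ascontiguousarray(p['color'][:,:,::-1])
# rectify plane z=.092: image up=+x world, left=+y ; 4px/mm; center (0.583,0.08)
c=np.array([.585,.06]);k=4000
W=np.array([[.50,.0,.092],[.50,.14,.092],[.66,.14,.092],[.66,0,.092]])
dst=np.array([[300-(w[1]-c[1])*k,300-(w[0]-c[0])*k] for w in W],np.float32)
H=cv2.getPerspectiveTransform(proj(p,W).astype(np.float32),dst)
o=cv2.warpPerspective(img,H,(600,600),flags=cv2.INTER_CUBIC)
o=cv2.convertScaleAbs(o,alpha=1.6,beta=20)
cv2.imwrite('pics/k1.png',o)
for z,u,v in [(.03,162,134),(.03,367,168)]: print(ray(p,u,v,z).round(4))
hsv=cv2.cvtColor(img,cv2.COLOR_BGR2HSV)
m=cv2.inRange(hsv,(5,200,150),(18,255,255)); n,l,st,ce=cv2.connectedComponentsWithStats(m); i=1+st[1:,4].argmax()
print(st[i],ce[i]); b=cv2.boxPoints(cv2.minAreaRect(np.argwhere(l==i)[:,::-1].astype(np.float32))); print(b)
E
```

```text
[ 0.5275 -0.1646  0.03  ]
[0.5763 0.1061 0.03  ]
[ 190  163   51   51 1527] [213.88736084 183.99279633]
[[189.73076 212.34615]
 [200.07692 160.61537]
 [240.46153 168.6923 ]
 [230.11537 220.42308]]
```

View pics/k1.png

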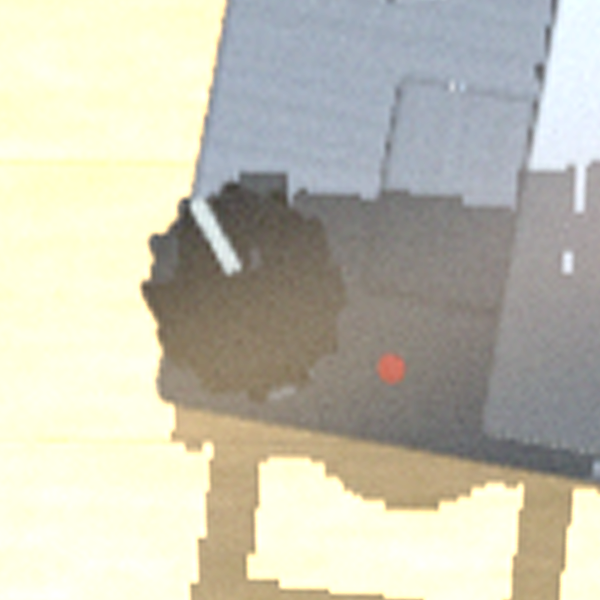

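The pointer sits at about +30 deg in the world and the target direction (mill's -y) at about -100 deg. So I need about 131 deg clockwise. The knob top is at about (0.5885, 0.0745), and the mill geometry confirms this.

Emit:
{"name": "send_rows", "arguments": {
  "rows": "0 0 -10 -20 20 60 0.5;0 0 -20 -45 47 120 0.5;0 0 -30 -45 47 180 0.5;0 0 -40 -45 47 210 0.5;0 0 -45 -45 47 220 0.5;0 0 -45 -45 47 220 0.5"
}}

```text
time: 4.35
eef_pos: [0.586, 0.0779, 0.1416]
tcp_rot: [-0.38, 0.925, 0.001, -0.001]
contact_force: [0.7, -0.3, -0.2]
opening: 0.751
finger_force: 0.0
```

```bash
python3 - <<'E'
from h import *
s=ctrl.get_state(); print(s['time'],s['tcp_rot'],s['eef_pos'],s['opening'])
p=shot('wrist','w2.png'); q=shot('side')
for t in ['knob_top']: print(t,find(p,t),find(q,t),find(shot('scene'),t))
E
```

```text
4.35 [-3.79637479e-01  9.25134507e-01  5.27402615e-04 -1.11780455e-03] [0.5860173  0.07792609 0.14157378] 0.7510049043045662
knob_top [([0.5909, 0.0764, 0.0909], 0.88)] [([0.5882, 0.0902, 0.0858], 0.51)] [([0.5736, 0.0768, 0.0896], 0.54)]
```

View pics/w2.png

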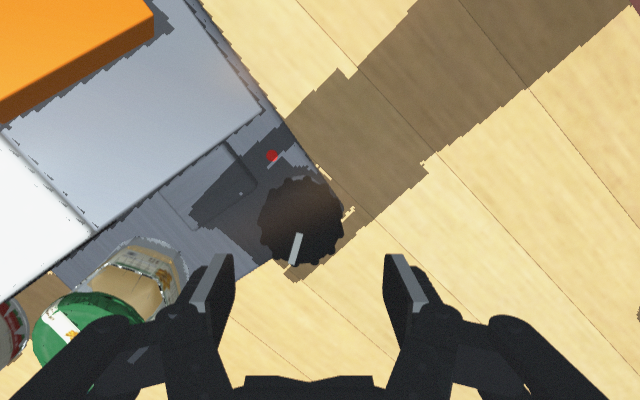

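The knob top is centred near pixel (301,220), with the fingers straddling (310). That calls for about -4 mm along tool y. Descend and grip.

Emit:
{"name": "send_rows", "arguments": {
  "rows": "0 0 0 0 -4 25 0.5;0 0 0 0 -4 45 0.5;0 0 0 0 -4 55 0.5;0 0 0 0 -4 62 0.5;0 0 0 0 -4 62 0.5;0 0 0 0 -4 62 -0.3;0 0 0 0 -4 62 -0.3;0 0 0 0 -4 62 -0.3",
  "grip_force": 45
}}

```text
time: 5.65
eef_pos: [0.5899, 0.0747, 0.0815]
tcp_rot: [-0.379, 0.925, 0.0, 0.0]
contact_force: [-2.5, 2.7, 4.1]
opening: 0.513
finger_force: 45.5
```

Emit:
{"name": "send_rows", "arguments": {
  "rows": "0 0 0 0 0 0 -0.3;0 0 0 0 0 0 -0.3;0 0 0 0 0 0 -0.3"
}}

```text
time: 6.02
eef_pos: [0.5898, 0.0746, 0.081]
tcp_rot: [-0.379, 0.925, 0.0, 0.0]
contact_force: [-3.6, 3.9, 4.3]
opening: 0.514
finger_force: 45.6
```

Emit:
{"name": "send_rows", "arguments": {
  "rows": "0 0 8 0 0 0 -0.3;0 0 16 0 0 0 -0.3;0 0 24 0 0 0 -0.3;0 0 32 0 0 0 -0.3;0 0 40 0 0 0 -0.3;0 0 48 0 0 0 -0.3;0 0 56 0 0 0 -0.3;0 0 64 0 0 0 -0.3"
}}

```text
time: 7.02
eef_pos: [0.5897, 0.0755, 0.0806]
tcp_rot: [0.171, 0.985, 0.001, -0.0]
contact_force: [-1.5, 6.4, 2.2]
opening: 0.518
finger_force: 45.5
```

Emit:
{"name": "send_rows", "arguments": {
  "rows": "0 0 8 0 0 0 -0.3;0 0 16 0 0 0 -0.3;0 0 24 0 0 0 -0.3;0 0 32 0 0 0 -0.3;0 0 40 0 0 0 -0.3;0 0 48 0 0 0 -0.3;0 0 56 0 0 0 -0.3;0 0 64 0 0 0 -0.3"
}}

```text
time: 8.02
eef_pos: [0.5902, 0.076, 0.0793]
tcp_rot: [0.667, 0.745, 0.002, -0.0]
contact_force: [2.1, 8.5, -4.0]
opening: 0.516
finger_force: 46.3
```

Emit:
{"name": "send_rows", "arguments": {
  "rows": "0 0 2 0 0 0 -0.3;0 0 2 0 0 0 -0.3;0 0 2 0 0 0 0.5;0 0 2 0 0 0 0.5;0 0 2 0 0 0 0.5;0 0 2 0 0 -40 0.5;0 0 2 0 0 -80 0.5;0 0 2 0 0 -80 0.5"
}}

```text
time: 9.02
eef_pos: [0.5928, 0.0736, 0.1657]
tcp_rot: [0.678, 0.735, 0.003, 0.004]
contact_force: [-0.0, 0.3, 0.2]
opening: 0.749
finger_force: 0.0
```

```bash
cat >> h.py <<'E'
def rect(p,c,z,name,k=4000,n=600):
    d=.05; W=np.array([[c[0]+a*d,c[1]+b*d,z] for a,b in((-1,-1),(-1,1),(1,1),(1,-1))])
    dst=np.array([[n/2-(w[1]-c[1])*k,n/2-(w[0]-c[0])*k] for w in W],np.float32)
    H=cv2.getPerspectiveTransform(proj(p,W).astype(np.float32),dst)
    o=cv2.warpPerspective(np.ascontiguousarray(p['color'][:,:,::-1]),H,(n,n),flags=cv2.INTER_CUBIC)
    cv2.imwrite('pics/'+name,cv2.convertScaleAbs(o,alpha=1.5,beta=20))
E
python3 - <<'E'
from h import *
s=ctrl.get_state(); print(s['time'],s['tcp_rot'],s['eef_pos'],s['qpos'])
p=shot('wrist','w3.png'); rect(p,[.585,.06],.092,'k3.png')
E
```

```text
9.025 [0.67820422 0.73485803 0.00287846 0.00379861] [0.5928233  0.07363711 0.16566031] [-4.59324200e-02  1.75813640e-01  1.83583457e+00 -5.39115776e-04
  1.12042478e+00 -1.25842994e-01]
```

View pics/k3.png

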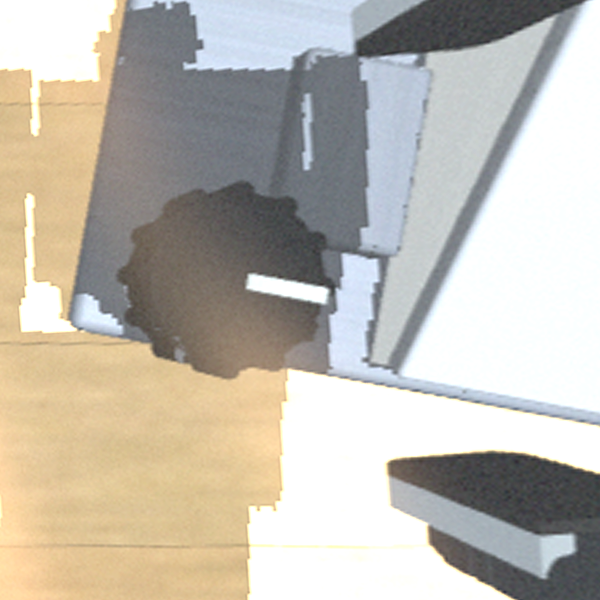

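The pointer runs from (247,282) to (328,296), 9.8 deg off world -y. The base's front edge runs at about 10 deg and its left edge at about 9 deg. The pointer is therefore parallel to mill -y (on the dot) within about 1 deg. On to the guard.

```bash
cat >> h.py <<'E'
yaw=np.radians(-9.8); ux=np.array([np.cos(yaw),np.sin(yaw),0]); uy=np.array([-np.sin(yaw),np.cos(yaw),0]); uz=np.array([0,0,1.])
O=np.array([.590,.0755,0])+.09*ux-.14*uy; O[2]=0
th=np.radians(28)
sl=-np.cos(th)*ux-np.sin(th)*uz; nn=-np.sin(th)*ux+np.cos(th)*uz
hinge=O-.003*ux-.015*uy+.109*uz
def gpt(a,d=.070,h=.018):
    v=d*sl+h*nn; return hinge+R.from_rotvec(uy*a).apply(v)
def tool(tilt=28):
    t=np.radians(tilt); z=np.sin(t)*ux-np.cos(t)*uz; return R.from_matrix(np.c_[np.cross(uy,z),uy,z])
def delta(s,p,Rt,off=.003):
    "tool-frame turn (deg) and shift (mm) putting tool point off ahead of TCP at p"
    R0=R.from_quat(s['tcp_rot']); tcp=p-Rt.apply([0,0,off])
    return (R0.inv()*Rt).as_rotvec(degrees=True).round(1), (R0.inv().apply(tcp-s['eef_pos'])*1000).round(1)
E
python3 - <<'E'
from h import *
s=ctrl.get_state(); T=tool()
print(gpt(0),gpt(1.55),hinge)
print('above',delta(s,gpt(0)+.12*nn,T))
# after being in above pose
s2=dict(tcp_rot=T.as_quat(),eef_pos=gpt(0)-T.apply([0,0,.003]))
for a in np.linspace(0,1.55,11): print(a.round(3),delta(s2,gpt(a),T)[1])
E
```

```text
[ 0.58011639 -0.08008807  0.09203005] [ 0.63118965 -0.08890996  0.17888874] [ 0.64934801 -0.09204645  0.109     ]
above (array([-18.3, -23.6, -74. ]), array([-138.1,  -79.1,  -37.9]))
0.0 [0. 0. 0.]
0.155 [ -3.6   0.  -10.6]
0.31 [ -8.8  -0.  -20.5]
0.465 [-15.5  -0.  -29.5]
0.62 [-23.5   0.  -37.3]
0.775 [-32.6  -0.  -43.8]
0.93 [-42.6  -0.  -48.9]
1.085 [-53.2   0.  -52.3]
1.24 [-64.3  -0.  -54.1]
1.395 [-75.5   0.  -54.1]
1.55 [-86.5   0.  -52.4]
```

Emit:
{"name": "send_rows", "arguments": {
  "rows": "-2 -3 -9 -15 -10 -40 0.7;-5 -6 -18 -30 -20 -60 0.7;-7 -9 -28 -50 -30 -60 0.7;-9 -12 -37 -70 -40 -60 0.7;-11.5 -15 -46 -90 -50 -55 0.7;-14 -18 -55.5 -110 -60 -50 0.7;-16 -21 -65 -125 -70 -45 0.7;-18.3 -23.6 -74 -138 -79 -38 0.7"
}}

```text
time: 10.07
eef_pos: [0.5216, -0.0685, 0.1971]
tcp_rot: [0.089, 0.968, -0.02, 0.236]
contact_force: [0.1, -0.2, 0.1]
opening: 0.849
finger_force: 0.0
```

Emit:
{"name": "send_rows", "arguments": {
  "rows": "0 0 0 0 0 0 0.7;0 0 0 0 0 0 0.7"
}}

```text
time: 10.32
eef_pos: [0.523, -0.0682, 0.1989]
tcp_rot: [0.093, 0.967, -0.02, 0.236]
contact_force: [0.2, -0.2, 0.0]
opening: 0.845
finger_force: 0.0
```

```bash
python3 - <<'E'
from h import *
s=ctrl.get_state(); T=tool(); print(s['time'],s['qpos'])
print('grip',delta(s,gpt(0),T))
p=shot('wrist','w4.png'); print(find(p,'guard'),find(p,'guard_grip'))
img=np.ascontiguousarray(p['color'][:,:,::-1])
# expected guard top outline
c=[hinge+d*sl+y*uy+.030*nn for d,y in((0,.024),(.086,.024),(.086,-.024),(0,-.024))]
cv2.polylines(img,[proj(p,c).round().astype(int)],True,(255,0,0),1)
c=[O+a*ux+b*uy+.032*uz for a,b in((-.11,-.11),(.11,-.11),(.11,.17),(-.11,.17))]
cv2.polylines(img,[proj(p,c).round().astype(int)],True,(0,255,0),1)
cv2.imwrite('pics/w4.png',img)
E
```

```text
10.325 [-0.36254018 -0.26215346  2.24688777  0.13218564  0.69012692 -1.82456251]
grip (array([-0.2, -0.6, -1.1]), array([ -2.6,  -1.5, 118.7]))
[([0.5899, -0.0824, 0.1098], 0.87)] [([0.5918, -0.0814, 0.1086], 0.77)]
```

View pics/w4.png

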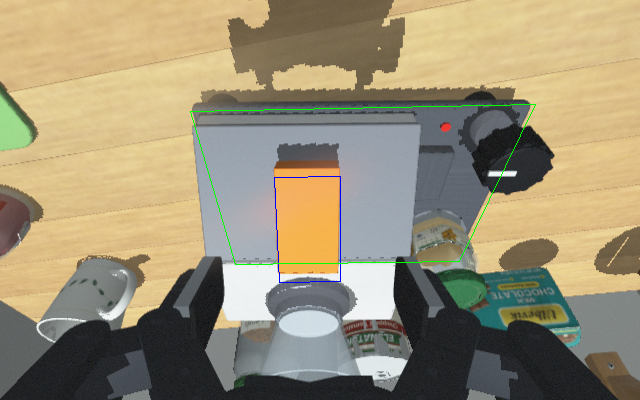

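Overlay: the guard's top edge is at row 272 where I predicted 281, and the base's front edge is at about row 103 where I predicted 108. The mill therefore sits a few mm nearer the robot, with slightly more yaw. I'll fit the pose and pointer numerically.

```bash
cat > fit.py <<'E'
from h import *
from scipy.optimize import least_squares
p=shot('wrist'); img=np.ascontiguousarray(p['color'][:,:,::-1]); cv2.imwrite('pics/w5.png',img)
hsv=cv2.cvtColor(img,cv2.COLOR_BGR2HSV)
def pts(mask,box):
    u0,v0,u1,v1=box; m=np.zeros_like(mask); m[v0:v1,u0:u1]=mask[v0:v1,u0:u1]; return np.argwhere(m>0)[:,::-1]
def line(uv,z):
    w=np.array([ray(p,u,v,z)[:2] for u,v in uv]); d=np.linalg.svd(w-w.mean(0))[2][0]
    return np.degrees(np.arctan2(d[0],d[1])),w.mean(0),len(uv)
wh=cv2.inRange(hsv,(0,0,190),(180,50,255))
print('pointer',line(pts(wh,(480,165,525,185)),.092))
rd=cv2.inRange(hsv,(0,150,120),(4,255,255)); a=pts(rd,(430,115,460,140)); print('dot',a.mean(0),ray(p,*a.mean(0),.033))
# base front edge: strongest vertical gradient rows 95..112 per column
g=cv2.cvtColor(img,cv2.COLOR_BGR2GRAY).astype(float)
e=[(u,v) for u in range(240,450,3) for v in [max(range(92,110),key=lambda v:g[v-1,u]-g[v+1,u])]]
print('rows',[v for _,v in e][::6])
og=cv2.inRange(hsv,(5,180,120),(18,255,255)); a=pts(og,(200,120,400,300)); 
print('orange box',a.min(0),a.max(0)); print('col306 profile',[int(hsv[v,306,2]) for v in range(155,190)])
for v in (200,220,240,260): r=a[a[:,1]==v][:,0]; print(v,r.min(),r.max())
E
python3 fit.py
```

```text
pointer (np.float64(10.992887661415045), array([0.58759608, 0.06322156]), 133)
dot [444.82258065 125.88709677] [0.58294383 0.03835143 0.033     ]
rows [100, 100, 100, 99, 99, 99, 99, 99, 99, 99, 99, 98]
orange box [273 166] [337 271]
col306 profile [89, 88, 87, 90, 111, 122, 122, 123, 124, 124, 123, 161, 235, 245, 245, 245, 245, 245, 245, 245, 245, 245, 245, 245, 245, 245, 245, 245, 245, 245, 245, 245, 245, 245, 245]Traceback (most recent call last):
  File "fit.py", line 19, in <module>
    for v in (200,220,240,260): r=a[a[:,1]==v][:,0]; print(v,r.min(),r.max())
                                                             ~~~~~^^
    return umr_minimum(a, axis, None, out, keepdims, initial, where)
ValueError: zero-size array to reduction operation minimum which has no identity
```

```bash
python3 - <<'E'
import cv2
a=cv2.imread('pics/w5.png')[90:290,190:560]; cv2.imwrite('pics/c5.png',cv2.resize(a,None,fx=2.1,fy=2.1,interpolation=2))
E
```

```text
(no output)
```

View pics/c5.png

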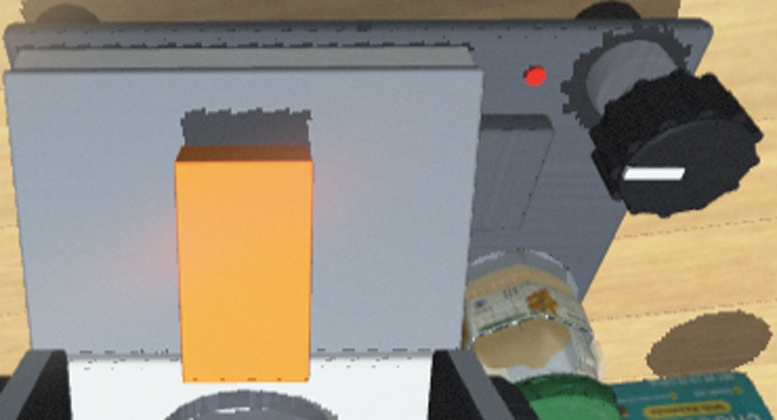

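Here the pointer lies parallel to the base edge and collinear with the dot (pointer 11.0 deg, mill yaw about -10.8), so the knob is right. Next I refine the pose for the guard.

```bash
sed -i 's/radians(-9.8)/radians(-10.8)/' h.py; python3 - <<'E'
from h import *
p=shot('wrist')
def out(sh,dz=0):
    return proj(p,[hinge+sh*ux+dz*uz+d*sl+y*uy+.030*nn for d,y in((0,-.024),(0,.024),(.086,.024),(.086,-.024))]).round(1).tolist()
for sh in (0,-.003,-.006): print(sh,out(sh))
print(out(0,.004))
def hl(sh): # panel upper edge(hinge line), base front edge
    return proj(p,[hinge+sh*ux-.09*uy,hinge+sh*ux+.09*uy]).round(1).tolist(),proj(p,[O+sh*ux-.11*ux-.1*uy+.032*uz,O+sh*ux-.11*ux+.16*uy+.032*uz]).round(1).tolist()
print(hl(0))
s=ctrl.get_state(); print(delta(s,gpt(0),tool()))
E
```

```text
0 [[276.3, 278.5], [337.1, 278.3], [339.9, 172.1], [273.0, 172.3]]
-0.003 [[276.0, 276.4], [337.3, 276.2], [340.1, 169.0], [272.7, 169.1]]
-0.006 [[275.8, 274.3], [337.5, 274.1], [340.4, 165.8], [272.4, 165.9]]
[[276.0, 282.9], [337.4, 282.8], [340.2, 175.9], [272.6, 176.0]]
([[203.0, 260.8], [410.1, 260.2]], [[201.0, 104.6], [522.5, 104.3]])
(array([ 0.3, -0.5, -0. ]), array([  0.7,  -2.4, 118. ]))
```

```bash
sed -i 's/; O\[2\]=0$/; O[2]=0; O=O-.0025*ux/; s/h=.018/h=.020/' h.py; python3 -c "
from h import *
print(delta(ctrl.get_state(),gpt(0),tool()))"
```

```text
(array([ 0.3, -0.5, -0. ]), array([  2.9,  -2.3, 114.8]))
```

Emit:
{"name": "send_rows", "arguments": {
  "rows": "0 0 0 3 -2 50 0.7;0 0 0 3 -2 85 0.7;0 0 0 3 -2 105 0.7;0 0 0 3 -2 115 0.7;0 0 0 3 -2 115 0.7;0 0 0 3 -2 115 -0.2;0 0 0 3 -2 115 -0.2;0 0 0 3 -2 115 -0.2",
  "grip_force": 25
}}

```text
time: 11.58
eef_pos: [0.5726, -0.0787, 0.0974]
tcp_rot: [0.091, 0.967, -0.02, 0.237]
contact_force: [-4.0, 4.0, 5.9]
opening: 0.545
finger_force: 25.2
```

Emit:
{"name": "send_rows", "arguments": {
  "rows": "0 0 0 0 0 0 -0.2;0 0 0 0 0 0 -0.2"
}}

```text
time: 11.82
eef_pos: [0.5726, -0.0787, 0.0974]
tcp_rot: [0.091, 0.967, -0.02, 0.237]
contact_force: [-4.4, 4.1, 6.0]
opening: 0.548
finger_force: 25.2
```

Emit:
{"name": "send_rows", "arguments": {
  "rows": "0 0 0 -5 0 -12.8 -0.2;0 0 0 -12.4 0 -24.5 -0.2;0 0 0 -22 0 -34.6 -0.2;0 0 0 -33 0 -42.7 -0.2;0 0 0 -45.5 0 -48.6 -0.2;0 0 0 -59 0 -52 -0.2;0 0 0 -72.7 0 -52.7 -0.2;0 0 0 -86.4 0 -51 -0.2"
}}

```text
time: 12.82
eef_pos: [0.6256, -0.0901, 0.1821]
tcp_rot: [0.091, 0.967, -0.02, 0.237]
contact_force: [1.1, -0.6, -0.1]
opening: 0.402
finger_force: 0.0
```

Emit:
{"name": "send_rows", "arguments": {
  "rows": "0 0 0 0 0 0 -0.2;0 0 0 0 0 0 -0.2"
}}

```text
time: 13.08
eef_pos: [0.624, -0.0893, 0.1802]
tcp_rot: [0.091, 0.967, -0.02, 0.236]
contact_force: [-0.4, -0.0, -0.2]
opening: 0.396
finger_force: 0.0
```

```bash
python3 - <<'E'
from h import *
s=ctrl.get_state(); print(s['time'],s['contact_force'],gpt(1.52), delta(s,gpt(1.52),tool()))
p=shot('side'); img=p['color'][130:270,220:380,::-1]; cv2.imwrite('pics/s6.png',cv2.resize(img,None,fx=4,fy=4,interpolation=2))
E
```

```text
13.075 [-0.43708561 -0.02492243 -0.17871614] [ 0.62549278 -0.08906559  0.17933195] (array([ 0.3, -0.6, -0. ]), array([-0.8,  0.5, -1.6]))
```

View pics/s6.png

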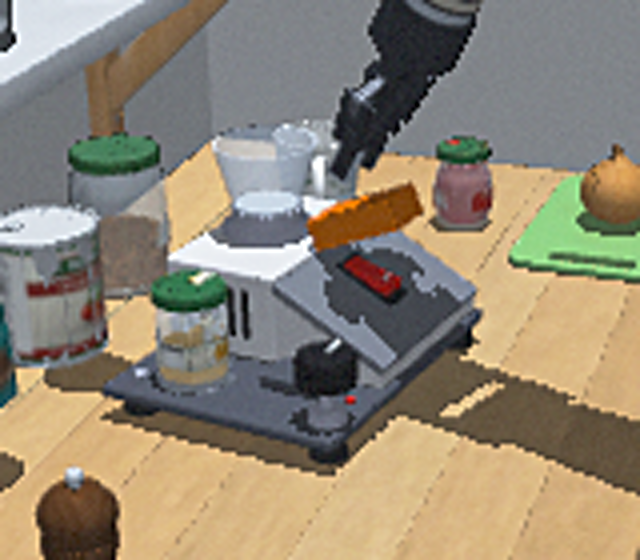

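The grip slipped partway. The side crop shows the orange guard only about half open, at about (365,215). The red rocker is visible at (372,278). I'll fit its angle by silhouette.

```bash
cat >> h.py <<'E'
def guard_angle(names=('side','scene')):
    res=[]
    for nm in names:
        p=shot(nm); hsv=cv2.cvtColor(p['color'],cv2.COLOR_RGB2HSV)
        m=cv2.inRange(hsv,(5,170,90),(18,255,255)); u,v=proj(p,[hinge])[0]
        keep=np.zeros_like(m); keep[max(0,int(v)-60):int(v)+60,max(0,int(u)-60):int(u)+60]=255; m&=keep
        best=[]
        for a in np.arange(-.1,1.7,.02):
            c=[hinge+R.from_rotvec(uy*a).apply(d*sl+y*uy+h*nn) for d in(0.002,.086) for y in(-.024,.024) for h in(.001,.029)]
            k=np.zeros_like(m); cv2.fillConvexPoly(k,cv2.convexHull(proj(p,c).round().astype(np.int32)),255)
            best.append((((k&m)>0).sum()/((k|m)>0).sum(),a))
        b=max(best); res.append((nm,round(b[1],2),round(b[0],2)))
    return res
E
python3 -c "
from h import *
print(guard_angle())"
```

```text
[('side', np.float64(0.92), np.float64(0.79)), ('scene', np.float64(0.9), np.float64(0.81))]
```

Emit:
{"name": "send_rows", "arguments": {
  "rows": "0 0 0 0 0 -45 0.7;0 0 0 25 0 -50 0.7;0 0 0 47 0 -50 0.7;0 0 0 47 0 -50 0.7;0 0 0 47 0 -20 0.7;0 0 0 47 0 0 0.7;0 0 0 47 0 11 0.7;0 0 0 47 0 11 0.7"
}}

```text
time: 14.22
eef_pos: [0.5886, -0.0825, 0.149]
tcp_rot: [0.091, 0.967, -0.02, 0.236]
contact_force: [0.5, 0.7, -0.1]
opening: 0.851
finger_force: 0.0
```

Emit:
{"name": "send_rows", "arguments": {
  "rows": "0 0 0 0 0 0 -0.2;0 0 0 0 0 0 -0.2;0 0 0 0 0 0 -0.2;0 0 0 0 0 0 -0.2;0 0 0 0 0 0 -0.2",
  "grip_force": 40
}}

```text
time: 14.85
eef_pos: [0.5887, -0.0818, 0.151]
tcp_rot: [0.091, 0.967, -0.02, 0.237]
contact_force: [-2.5, 4.9, 3.9]
opening: 0.552
finger_force: 41.1
```

```bash
python3 -c "
from h import *
s=ctrl.get_state();print(delta(s,gpt(.9,.07,.016),tool()),s['opening'],s['contact_force'],guard_angle(('side',)))"
```

```text
(array([ 0.3, -0.5, -0. ]), array([ 1. , -0.3, -4.3])) 0.5516755375098469 [-2.48214909  4.88335124  3.90961715] [('side', np.float64(0.92), np.float64(0.62))]
```

Emit:
{"name": "send_rows", "arguments": {
  "rows": "0 0 0 -5 0 -2.2 -0.2;0 0 0 -10 0 -4 -0.2;0 0 0 -15 0 -5.3 -0.2;0 0 0 -20.5 0 -6.3 -0.2;0 0 0 -26 0 -6.8 -0.2;0 0 0 -31 0 -7 -0.2;0 0 0 -37 0 -6.8 -0.2;0 0 0 -42 0 -6.2 -0.2"
}}

```text
time: 15.9
eef_pos: [0.6203, -0.0875, 0.1734]
tcp_rot: [0.091, 0.968, -0.019, 0.233]
contact_force: [-8.7, 6.1, 2.5]
opening: 0.554
finger_force: 42.8
```

Emit:
{"name": "send_rows", "arguments": {
  "rows": "0 0 0 -2 0 0.3 -0.2;0 0 0 -2 0 0.3 -0.2"
}}

```text
time: 16.15
eef_pos: [0.6227, -0.0879, 0.1744]
tcp_rot: [0.091, 0.968, -0.019, 0.234]
contact_force: [-4.7, 4.7, 3.0]
opening: 0.549
finger_force: 42.6
```

```bash
python3 -c "
from h import *
s=ctrl.get_state();print(delta(s,gpt(1.53,.07,.016),tool()),s['opening'],s['contact_force'],guard_angle(('side','scene')))"
```

```text
(array([ 0.4, -0.8, -0. ]), array([-1.5, -0.6, -5.7])) 0.5494636196552186 [-4.67367895  4.72654152  3.0088131 ] [('side', np.float64(1.34), np.float64(0.66)), ('scene', np.float64(1.34), np.float64(0.61))]
```

Emit:
{"name": "send_rows", "arguments": {
  "rows": "0 0 0 0 0 0 0.7;0 0 0 0 0 0 0.7;0 0 0 0 0 0 0.7;0 0 0 0 0 -50 0.7;0 0 0 0 0 -80 -0.5;0 0 0 40 0 -80 -1;0 0 0 80 0 -80 -1;0 0 0 80 0 -80 -1"
}}

```text
time: 17.25
eef_pos: [0.5152, -0.0686, 0.2063]
tcp_rot: [0.092, 0.968, -0.019, 0.234]
contact_force: [-0.1, 0.1, 0.3]
opening: 0.005
finger_force: 0.0
```

```bash
python3 - <<'E'
from h import *
s=ctrl.get_state();print(s['time'],s['opening'],guard_angle(('side','scene')))
p=shot('wrist','w7.png'); print('grip',find(p,'guard'),'low',find(p,'rocker_low_end'),find(shot('side'),'rocker_low_end'))
P=hinge+.067*sl-0*uy; print('exp low',P+.011*nn)
print(delta(s,hinge+.072*sl+.025*nn,tool(),.022))
img=cv2.imread('pics/w7.png')
for d in (.024,.048,.072):
    for h in (0,.01): u,v=proj(p,[hinge+d*sl+h*nn])[0]; cv2.circle(img,(int(u),int(v)),2,(0,255,0),-1)
cv2.imwrite('pics/w7.png',img)
E
```

```text
17.25 0.005417725825423563 [('side', np.float64(1.34), np.float64(0.77)), ('scene', np.float64(1.34), np.float64(0.61))]
grip [([0.6439, -0.0763, 0.1148], 0.63)] low [([0.6007, -0.0835, 0.0879], 0.77)] []
exp low [ 0.58077681 -0.08053556  0.08725783]
(array([ 0.3, -0.8, -0.1]), array([  0.7,   0. , 100.4]))
```

View pics/w7.png

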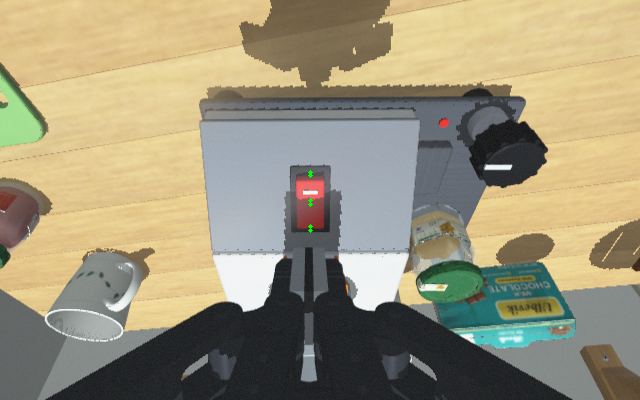

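The rocker spans rows 174 to 232 and the predicted points fall at 174, 202 and 230, so the pose is good. Now I compute the press, tilted a bit more for clearance from the guard.

```bash
python3 - <<'E'
from h import *
s=ctrl.get_state()
for h in (.06,.03,.014,.010,.006,.004,.002): print(h,*delta(s,hinge+.071*sl+h*nn,tool(33),.022))
E
```

```text
0.06 [ 0.3 -5.5 -0. ] [ 8.   0.7 67.2]
0.03 [ 0.3 -5.5 -0. ] [ 7.8  0.6 97.2]
0.014 [ 0.3 -5.5 -0. ] [  7.7   0.5 113.2]
0.01 [ 0.3 -5.5 -0. ] [  7.6   0.5 117.2]
0.006 [ 0.3 -5.5 -0. ] [  7.6   0.5 121.2]
0.004 [ 0.3 -5.5 -0. ] [  7.6   0.4 123.2]
0.002 [ 0.3 -5.5 -0. ] [  7.6   0.4 125.2]
```

Emit:
{"name": "send_rows", "arguments": {
  "rows": "0 -5.5 0 4 0 40 -1;0 -5.5 0 8 0.5 70 -1;0 -5.5 0 8 0.5 95 -1;0 -5.5 0 8 0.5 108 -1;0 -5.5 0 8 0.5 114 -1;0 -5.5 0 8 0.5 118 -1;0 -5.5 0 8 0.5 121 -1;0 -5.5 0 8 0.5 121 -1"
}}

```text
time: 18.6
eef_pos: [0.5662, -0.0775, 0.0986]
tcp_rot: [0.09, 0.955, -0.024, 0.283]
contact_force: [-0.2, -0.9, 0.0]
opening: 0.001
finger_force: 0.0
```

Emit:
{"name": "send_rows", "arguments": {
  "rows": "0 0 0 0 0 1 -1;0 0 0 0 0 2 -1;0 0 0 0 0 2 -1"
}}

```text
time: 18.98
eef_pos: [0.5671, -0.0776, 0.0965]
tcp_rot: [0.09, 0.955, -0.024, 0.283]
contact_force: [0.8, 0.1, -0.4]
opening: -0.003
finger_force: 0.0
```

```bash
python3 - <<'E'
from h import *
s=ctrl.get_state(); Rt=R.from_quat(s['tcp_rot']); t=np.array(s['eef_pos'])+Rt.apply([0,0,.022])-hinge
print('tip slope,y,n',t@sl,t@uy,t@nn)
p=shot('wrist'); img=p['color'][80:280,190:450,::-1]; a=cv2.resize(img,None,fx=2.2,fy=2.2,interpolation=2)
q=shot('side'); b=cv2.resize(q['color'][150:260,260:340,::-1],None,fx=2.8,fy=4,interpolation=2)
cv2.imwrite('pics/c8.png',np.hstack([a,b[:440]]))
E
```

```text
tip slope,y,n 0.07307373863366776 0.00040151625357449006 0.003812998000375718
```

View pics/c8.png

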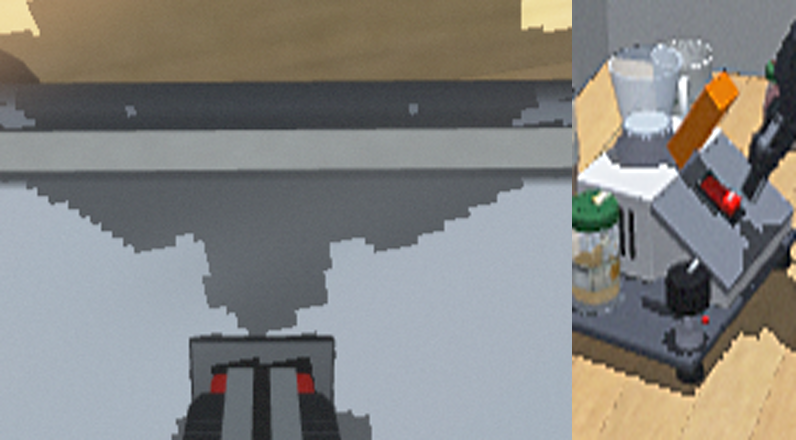

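The crop shows the fingertips over the rocker's lower end, with no force yet. I shift a little upslope and press deeper in small steps.

Emit:
{"name": "send_rows", "arguments": {
  "rows": "0 0 0 -2 0 -10 -1;0 0 0 -5 0 -10 -1;0 0 0 -5 0 -6 -1;0 0 0 -5 0 -3 -1;0 0 0 -5 0 -1 -1;0 0 0 -5 0 0 -1;0 0 0 -5 0 1 -1;0 0 0 -5 0 1 -1"
}}

```text
time: 20.08
eef_pos: [0.5718, -0.0785, 0.0983]
tcp_rot: [0.09, 0.955, -0.024, 0.283]
contact_force: [0.2, 0.3, -0.3]
opening: 0.001
finger_force: 0.0
```

Emit:
{"name": "send_rows", "arguments": {
  "rows": "0 0 0 0 0 1 -1;0 0 0 0 0 2 -1;0 0 0 0 0 2 -1"
}}

```text
time: 20.45
eef_pos: [0.5728, -0.0787, 0.0966]
tcp_rot: [0.09, 0.955, -0.024, 0.283]
contact_force: [0.6, 0.8, -0.2]
opening: 0.001
finger_force: 0.0
```

Emit:
{"name": "send_rows", "arguments": {
  "rows": "0 0 0 0 0 1 -1;0 0 0 0 0 2 -1;0 0 0 0 0 3 -1;0 0 0 0 0 3 -1"
}}

```text
time: 20.95
eef_pos: [0.5744, -0.079, 0.094]
tcp_rot: [0.09, 0.955, -0.024, 0.282]
contact_force: [-0.3, -0.5, -1.1]
opening: -0.0
finger_force: 0.0
```

```bash
python3 - <<'E'
from h import *
s=ctrl.get_state(); Rt=R.from_quat(s['tcp_rot']); t=np.array(s['eef_pos'])+Rt.apply([0,0,.022])-hinge
print('tip slope,y,n',t@sl,t@uy,t@nn,s['contact_force'])
p=shot('wrist'); print(find(p,'rocker'),find(p,'rocker_low_end'),hinge+.067*sl)
for d in (.06,.067,.072): print(d,proj(p,[hinge+d*sl+.012*uy,hinge+d*sl+.012*uy+.01*nn]).round().tolist())
hsv=cv2.cvtColor(p['color'],cv2.COLOR_RGB2HSV); m=cv2.inRange(hsv,(0,150,90),(4,255,255))|cv2.inRange(hsv,(174,150,90),(180,255,255)); m[:,:260]=0;m[:,360:]=0
a=np.argwhere(m>0); print('red top row',a[:,0].min(),'cols',a[:,1].min(),a[:,1].max())
E
```

```text
tip slope,y,n 0.06769809909832857 0.0004118298641208528 -0.0018728418528416674 [-0.29778006 -0.47632121 -1.07473953]
[([0.5824, -0.0825, 0.0803], 0.64)] [([0.5839, -0.0791, 0.0799], 0.46)] [ 0.58584952 -0.08150324  0.07754541]
0.06 [[333.0, 262.0], [335.0, 274.0]]
0.067 [[333.0, 250.0], [335.0, 262.0]]
0.072 [[334.0, 242.0], [335.0, 253.0]]
red top row 246 cols 284 333
```

Emit:
{"name": "send_rows", "arguments": {
  "rows": "0 0 0 0 0 1 -1;0 0 0 0 0 2 -1;0 0 0 0 0 3 -1;0 0 0 0 0 3 -1"
}}

```text
time: 21.6
eef_pos: [0.576, -0.0793, 0.0915]
tcp_rot: [0.09, 0.955, -0.024, 0.282]
contact_force: [0.1, -0.0, 0.1]
opening: 0.004
finger_force: 0.0
```

Emit:
{"name": "send_rows", "arguments": {
  "rows": "0 0 0 0 0 1 -1;0 0 0 0 0 2 -1;0 0 0 0 0 2 -1"
}}

```text
time: 21.98
eef_pos: [0.5771, -0.0795, 0.0899]
tcp_rot: [0.09, 0.955, -0.024, 0.282]
contact_force: [-0.3, 0.5, 0.4]
opening: 0.002
finger_force: 0.0
```

Emit:
{"name": "send_rows", "arguments": {
  "rows": "0 0 0 0 0 1 -1;0 0 0 0 0 2 -1;0 0 0 0 0 3 -1;0 0 0 0 0 3 -1"
}}

```text
time: 22.48
eef_pos: [0.5787, -0.0798, 0.0873]
tcp_rot: [0.09, 0.955, -0.024, 0.282]
contact_force: [0.2, -0.1, -0.1]
opening: 0.003
finger_force: 0.0
```

```bash
python3 - <<'E'
from h import *
s=ctrl.get_state(); Rt=R.from_quat(s['tcp_rot']); t=np.array(s['eef_pos'])+Rt.apply([0,0,.022])-hinge
print('tip slope,y,n',t@sl,t@uy,t@nn,s['contact_force'])
q=shot('side'); b=cv2.resize(q['color'][165:235,270:370,::-1],None,fx=7,fy=7,interpolation=cv2.INTER_CUBIC)
cv2.imwrite('pics/c9.png',b)
E
```

```text
tip slope,y,n 0.06701152155647859 0.0004620584451006806 -0.009842175541760475 [ 0.16997197 -0.1175942  -0.14914586]
```

View pics/c9.png

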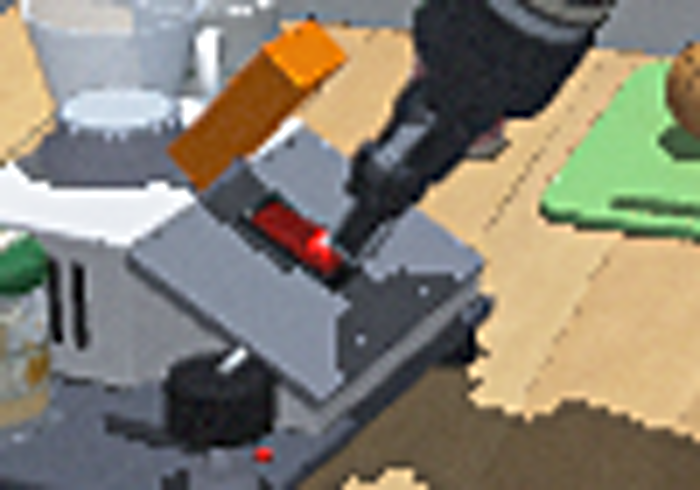

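I have now viewed 12 pictures, over the limit of 10, so I'll go on with numbers only. The last crop shows the tip at the rocker's lower end (330,245), apparently just above it. I keep pressing until force appears.

Emit:
{"name": "send_rows", "arguments": {
  "rows": "0 0 0 0 0 1 -1;0 0 0 0 0 2 -1;0 0 0 0 0 3 -1;0 0 0 0 0 3 -1"
}}

```text
time: 23.02
eef_pos: [0.58, -0.08, 0.0845]
tcp_rot: [0.09, 0.955, -0.024, 0.282]
contact_force: [-1.8, 0.1, 1.2]
opening: 0.003
finger_force: 0.4
```

Emit:
{"name": "send_rows", "arguments": {
  "rows": "0 0 0 0 0 1 -1;0 0 0 0 0 2 -1;0 0 0 0 0 2 -1"
}}

```text
time: 23.4
eef_pos: [0.5815, -0.0803, 0.0832]
tcp_rot: [0.09, 0.955, -0.024, 0.283]
contact_force: [-0.8, 0.5, 0.3]
opening: -0.003
finger_force: 0.2
```

Emit:
{"name": "send_rows", "arguments": {
  "rows": "0 0 0 0 0 1 -1;0 0 0 0 0 2 -1;0 0 0 0 0 2 -1"
}}

```text
time: 23.78
eef_pos: [0.5828, -0.0806, 0.0817]
tcp_rot: [0.09, 0.955, -0.024, 0.283]
contact_force: [0.1, -0.2, -0.3]
opening: -0.002
finger_force: 0.0
```

Emit:
{"name": "send_rows", "arguments": {
  "rows": "0 0 0 0 0 1 -1;0 0 0 0 0 2 -1;0 0 0 0 0 2 -1"
}}

```text
time: 24.15
eef_pos: [0.5835, -0.0807, 0.0797]
tcp_rot: [0.09, 0.955, -0.024, 0.282]
contact_force: [-1.7, 0.3, 0.3]
opening: 0.001
finger_force: 0.8
```

```bash
python3 - <<'E'
from h import *
s=ctrl.get_state(); print(s['eef_pos'],s['contact_force'],s['wrist_torque'])
print(guard_angle())
for n in ('side','scene','wrist'):
    p=shot(n); print(n,[(t,find(p,t)) for t in('rocker_low_end','knob_top')])
E
```

```text
[ 0.5834579  -0.08071795  0.07974685] [-1.66568645  0.31598879  0.33830076] [ 0.03955816  0.53355899 -0.06678049]
[('side', np.float64(1.34), np.float64(0.75)), ('scene', np.float64(1.34), np.float64(0.62))]
side [('rocker_low_end', []), ('knob_top', [([0.5903, 0.0883, 0.0865], 0.56)])]
scene [('rocker_low_end', []), ('knob_top', [([0.5766, 0.0779, 0.0864], 0.72)])]
wrist [('rocker_low_end', [([0.622, -0.0883, 0.098], 0.39)]), ('knob_top', [([0.59, 0.0559, 0.0707], 0.91)])]
```

```bash
python3 - <<'E'
from h import *
p=shot('side'); f=lambda w:((proj(p,[w])[0]-[270,165])*7).round().tolist()
print('tip@c9',f(hinge+.067*sl-.0098*nn),'TCP@c9',f(np.array([.5787,-.0798,.0873])))
for d in (.024,.048,.072): print(d,f(hinge+d*sl),f(hinge+d*sl+.012*nn))
for y in (.09,-.09): print('hinge line',f(hinge+y*uy),'panel low(.115)',f(hinge+y*uy+.115*sl))
print('knob',f(np.array([.590,.0755,.092])))
rd=cv2.cvtColor(p['color'],cv2.COLOR_RGB2HSV); m=(cv2.inRange(rd,(0,150,80),(4,255,255))|cv2.inRange(rd,(174,150,80),(180,255,255)))
m[:185]=0;m[215:]=0;m[:,:300]=0;m[:,330:]=0; a=np.argwhere(m>0)[:,::-1]; print('red now',((a.min(0)-[270,165])*7),((a.max(0)+1-[270,165])*7),len(a))
E
```

```text
tip@c9 [327.0, 274.0] TCP@c9 [347.0, 245.0]
0.024 [266.0, 208.0] [276.0, 191.0]
0.048 [304.0, 237.0] [314.0, 219.0]
0.072 [343.0, 266.0] [353.0, 248.0]
hinge line [133.0, 245.0] panel low(.115) [324.0, 392.0]
hinge line [315.0, 120.0] panel low(.115) [491.0, 251.0]
knob [220.0, 368.0]
red now [259 196] [329 273] 52
```

Emit:
{"name": "send_rows", "arguments": {
  "rows": "0 0 0 0 0 1 -1;0 0 0 0 0 2 -1;0 0 0 0 0 2 -1"
}}

```text
time: 25.12
eef_pos: [0.5842, -0.0808, 0.0792]
tcp_rot: [0.09, 0.955, -0.024, 0.282]
contact_force: [-14.7, 0.7, 14.5]
opening: -0.002
finger_force: 10.2
```

Emit:
{"name": "send_rows", "arguments": {
  "rows": "0 0 0 0 0 1 -1;0 0 0 0 0 2 -1;0 0 0 0 0 2 -1"
}}

```text
time: 25.5
eef_pos: [0.5846, -0.0808, 0.0788]
tcp_rot: [0.089, 0.955, -0.024, 0.282]
contact_force: [-34.9, 1.8, 32.4]
opening: 0.003
finger_force: 23.1
```

Hard stop reached, about 7 mm after first contact, which matches the rocker's travel. I back off now.

Emit:
{"name": "send_rows", "arguments": {
  "rows": "0 0 0 0 0 -5 -1;0 0 0 0 0 -30 -1;0 0 0 0 0 -70 -1;0 0 0 0 0 -100 -1;0 5 0 0 0 -120 -1;0 5 0 0 0 -120 -1"
}}

```text
time: 26.25
eef_pos: [0.5233, -0.07, 0.1803]
tcp_rot: [0.091, 0.965, -0.021, 0.244]
contact_force: [-0.0, -0.0, -0.5]
opening: 0.0
finger_force: 0.0
```

```bash
python3 - <<'E'
from h import *
s=ctrl.get_state(); print(s['time'],s['eef_pos'],s['contact_force'],guard_angle())
p=shot('wrist','w10.png'); hsv=cv2.cvtColor(p['color'],cv2.COLOR_RGB2HSV)
o=cv2.imread('pics/w7.png')
print('knob,low',find(p,'knob_top'),find(p,'rocker_low_end'),find(p,'guard'))
m=(cv2.inRange(hsv,(0,120,60),(4,255,255))|cv2.inRange(hsv,(174,120,60),(180,255,255)))
n,l,st,ce=cv2.connectedComponentsWithStats(m); print([(x[:].tolist(),c.round(1).tolist()) for x,c in zip(st[1:],ce[1:]) if x[4]>8])
for d in (.024,.048,.072): print(d,proj(p,[hinge+d*sl,hinge+d*sl+.01*nn]).round(1).tolist())
a=[c for x,c in zip(st[1:],ce[1:]) if 8<x[4]<150 and c[0]>400]
if a: print('dot',ray(p,*a[0],.033), 'was .583,.0384')
u=int(proj(p,[hinge+.048*sl])[0][0]); print('col V',[int(hsv[v,u-8,2]) for v in range(150,260,3)])
E
```

```text
26.25 [ 0.52330682 -0.07001222  0.18025675] [-0.03329096 -0.02097685 -0.52761449] [('side', np.float64(1.34), np.float64(0.76)), ('scene', np.float64(1.34), np.float64(0.6))]
knob,low [([0.5791, 0.0745, 0.0905], 0.92)] [([0.5983, -0.0827, 0.0878], 0.95), ([0.5832, 0.0733, 0.086], 0.41)] [([0.6046, -0.0813, 0.1875], 0.56), ([0.595, -0.0854, 0.0857], 0.23)]
[([449, 138, 11, 9, 77], [454.4, 142.2]), ([294, 201, 31, 47, 1326], [308.7, 224.5])]
0.024 [[309.0, 255.6], [309.0, 261.6]]
0.048 [[309.0, 228.0], [309.0, 233.2]]
0.072 [[308.9, 198.9], [309.0, 203.1]]
dot [0.58247442 0.03815903 0.033     ] was .583,.0384
col V [180, 180, 182, 180, 180, 182, 179, 181, 183, 180, 181, 178, 178, 179, 110, 118, 115, 201, 232, 234, 235, 237, 238, 239, 240, 145, 145, 143, 145, 142, 145, 142, 143, 102, 105, 103, 102]
```

```bash
python3 - <<'E'
import cv2
for f,u in(('w7',302),('w7',318),('w10',301),('w10',317)):
    h=cv2.cvtColor(cv2.imread(f'pics/{f}.png'),cv2.COLOR_BGR2HSV); print(f,u,[(v,int(h[v,u,2]),int(h[v,u,1])) for v in range(162,256,3)])
E
```

```text
w7 302 [(162, 182, 29), (165, 137, 24), (168, 97, 16), (171, 101, 23), (174, 76, 10), (177, 126, 97), (180, 181, 137), (183, 241, 143), (186, 241, 142), (189, 240, 140), (192, 200, 93), (195, 240, 140), (198, 194, 128), (201, 142, 99), (204, 145, 95), (207, 138, 102), (210, 141, 105), (213, 138, 116), (216, 136, 122), (219, 139, 128), (222, 137, 140), (225, 134, 152), (228, 99, 131), (231, 44, 17), (234, 91, 17), (237, 89, 29), (240, 91, 25), (243, 90, 28), (246, 90, 28), (249, 104, 29), (252, 101, 25), (255, 105, 32)]
w7 318 [(162, 182, 28), (165, 127, 22), (168, 104, 12), (171, 106, 17), (174, 85, 9), (177, 130, 90), (180, 186, 136), (183, 241, 144), (186, 240, 146), (189, 240, 143), (192, 240, 143), (195, 240, 147), (198, 194, 134), (201, 136, 109), (204, 138, 116), (207, 136, 120), (210, 134, 133), (213, 133, 142), (216, 135, 149), (219, 132, 164), (222, 135, 168), (225, 135, 166), (228, 88, 154), (231, 43, 36), (234, 86, 24), (237, 92, 22), (240, 88, 23), (243, 88, 26), (246, 90, 25), (249, 102, 30), (252, 103, 25), (255, 102, 30)]
w10 301 [(162, 183, 29), (165, 181, 27), (168, 
[... 324 characters left out ...]
28, 144, 172), (231, 144, 174), (234, 142, 183), (237, 142, 187), (240, 143, 198), (243, 143, 185), (246, 144, 193), (249, 103, 30), (252, 103, 27), (255, 103, 27)]
w10 317 [(162, 180, 26), (165, 180, 23), (168, 183, 25), (171, 178, 26), (174, 178, 23), (177, 179, 24), (180, 179, 23), (183, 177, 23), (186, 177, 22), (189, 179, 24), (192, 110, 9), (195, 112, 11), (198, 110, 12), (201, 208, 153), (204, 236, 161), (207, 237, 165), (210, 238, 173), (213, 240, 170), (216, 240, 177), (219, 241, 177), (222, 240, 182), (225, 141, 186), (228, 142, 185), (231, 140, 191), (234, 144, 195), (237, 146, 194), (240, 144, 193), (243, 143, 187), (246, 144, 189), (249, 105, 32), (252, 105, 27), (255, 104, 32)]
```

The lower end's front face (rows 177-181 before) and the dark gap above the upper end are both gone. So the rocker has flipped to on. The mill's dot hasn't moved. Now I refit the guard angle with the hinge offset left free.

```bash
cat > ga.py <<'E'
from h import *
from scipy.optimize import minimize
def fit(names=('side','scene'),a0=1.4,free=True):
    D=[]
    for nm in names:
        p=shot(nm); hsv=cv2.cvtColor(p['color'],cv2.COLOR_RGB2HSV)
        m=cv2.inRange(hsv,(5,150,60),(20,255,255)); u,v=proj(p,[hinge])[0].astype(int)
        k=np.zeros_like(m); k[max(0,v-45):v+45,max(0,u-45):u+45]=255; m&=k
        n,l,st,_=cv2.connectedComponentsWithStats(m); m=((l==1+st[1:,4].argmax())*255).astype(np.uint8)
        D.append((p,m))
    def cost(x,each=False):
        out=[]
        for p,m in D:
            h=hinge+x[1]*ux/100+x[2]*uz/100
            c=[h+R.from_rotvec(uy*x[0]).apply(d*sl+y*uy+q*nn) for d in(0.002,.086) for y in(-.024,.024) for q in(.001,.029)]
            k=np.zeros(m.shape,np.uint8); hull=cv2.convexHull((proj(p,c)*16).round().astype(np.int32))
            cv2.fillConvexPoly(k,hull,255,shift=4); out.append(((k&m)>0).sum()/((k|m)>0).sum())
        return out if each else -sum(out)
    best=min((minimize(cost,[a,0,0],method='Nelder-Mead',options=dict(initial_simplex=[[a,0,0],[a+.15,0,0],[a,.5,0],[a,0,-.5]])) for a in np.arange(a0-.3,a0+.31,.15)),key=lambda r:r.fun)
    return best.x.round(3),np.round(cost(best.x,True),2)
if __name__=='__main__':
    print(fit(('side',)),fit(('side','scene')))
    s=ctrl.get_state(); T=R.from_quat([.091,.968,-.019,.234]); print(delta(s,np.array([.6227,-.0879,.1744]),T,0))
E
python3 ga.py
```

```text
(array([1.316, 0.383, 0.067]), array([0.89])) (array([1.248, 0.488, 0.502]), array([0.84, 0.72]))
(array([-0.1,  0.7, -0. ]), array([-90.4,   0.6,  49.9]))
```

```bash
python3 - <<'E'
from h import *
from scipy.optimize import least_squares
p=shot('wrist'); s=ctrl.get_state()
def T(q,t): M=np.eye(4);M[:3,:3]=R.from_quat(q).as_matrix();M[:3,3]=t;return M
C=np.array(p['extrinsics'])@T(s['tcp_rot'],s['eef_pos'])
p7=dict(p); p7['extrinsics']=C@np.linalg.inv(T([.092,.968,-.019,.234],[.5152,-.0686,.2063]))
p7['extrinsics']=np.array(p7['extrinsics'])
# unknowns: centre slope d, centre height h, lower face incl, upper face incl (rows low,mid,up)
for nm,q,rows in(('off',p7,(181.5,199,228.5)),('on',p,(200,223.5,247.7))):
    def pts(x,h): 
        c=hinge+x[0]*sl+h*nn; lo=c+.024*(np.cos(x[1])*sl+np.sin(x[1])*nn); up=c-.024*(np.cos(x[2])*sl-np.sin(x[2])*nn)
        return proj(q,[lo,c,up])[:,1]
    for h in(-.006,.0,.006):
        r=least_squares(lambda x:pts(x,h)-rows,[.048,0.1,0.1]); print(nm,h,r.x.round(3),round(r.cost,3))
E
```

```text
off -0.006 [0.054 0.595 0.385] 0.668
off 0.0 [0.056 0.626 0.386] 0.274
off 0.006 [0.058 0.657 0.387] 0.047
on -0.006 [ 0.05   0.356 -0.199] 0.0
on 0.0 [ 0.053  0.383 -0.228] 0.0
on 0.006 [ 0.055  0.41  -0.256] 0.0
```

```bash
python3 - <<'E'
from h import *
from scipy.optimize import least_squares
p=shot('wrist'); s=ctrl.get_state()
def T(q,t): M=np.eye(4);M[:3,:3]=R.from_quat(q).as_matrix();M[:3,3]=t;return M
C=np.array(p['extrinsics'])@T(s['tcp_rot'],s['eef_pos'])
p7=dict(p); p7['extrinsics']=C@np.linalg.inv(T([.092,.968,-.019,.234],[.5152,-.0686,.2063]))
E=p['extrinsics']; cam=-np.array(E)[:3,:3].T@np.array(E)[:3,3]-hinge; print('cam s,n',cam@sl,cam@nn)
for nm,q,rows in(('off',p7,(181.5,228.5)),('on',p,(200,247.7))):
    for h in(0,.007):
        def pts(x):
            c=hinge+x[0]*sl+h*nn; w=.024*(np.cos(x[1])*sl+np.sin(x[1])*nn); return proj(q,[c+w,c-w])[:,1]
        for a0 in(-.2,.2): r=least_squares(lambda x:pts(x)-rows,[.048,a0]); print(nm,h,r.x.round(3),round(r.cost,4))
E
```

```text
cam s,n 0.1576531759691132 0.25884108998439326
off 0 [0.05  0.263] 0.0
off 0 [0.05  0.263] 0.0
off 0.007 [0.052 0.299] 0.0
off 0.007 [0.052 0.299] 0.0
on 0 [0.051 0.3  ] 0.0
on 0 [0.051 0.3  ] 0.0
on 0.007 [0.054 0.332] 0.0
on 0.007 [0.054 0.332] 0.0
```

The fingers hide the rocker's upper end in this pose, so that evidence was weak. I move downslope for an unobstructed view and measure again.

Emit:
{"name": "send_rows", "arguments": {
  "rows": "0 0 0 20 0 -10 -1;0 0 0 40 0 -20 -1;0 0 0 40 0 -20 -1"
}}

```text
time: 27.18
eef_pos: [0.4768, -0.0608, 0.1757]
tcp_rot: [0.091, 0.966, -0.02, 0.241]
contact_force: [0.3, -0.1, -0.4]
opening: 0.001
finger_force: 0.0
```

```bash
python3 - <<'E'
from h import *
s=ctrl.get_state(); print(s['eef_pos'],s['tcp_rot'])
p=shot('wrist','w11.png'); E=np.array(p['extrinsics']); cam=-E[:3,:3].T@E[:3,3]-hinge; print('cam',cam@sl,cam@nn)
hsv=cv2.cvtColor(p['color'],cv2.COLOR_RGB2HSV)
u,v=proj(p,[hinge+.048*sl])[0]; u=int(u); print(u,v)
c=[u-9,u-5,u+5,u+9]
for r in range(int(v)-45,int(v)+60,2): print(r,[(int(hsv[r,k,0]),int(hsv[r,k,1]),int(hsv[r,k,2])) for k in (u-8,u+8)])
for d,h in((.024,.0024),(.024,.012),(.072,.0024),(.072,.012),(.072,0),(.048,.007)): print(d,h,proj(p,[hinge+d*sl+h*nn]).round(1).tolist())
E
```

```text
[ 0.4767536  -0.06077923  0.17573924] [ 0.09120325  0.96610439 -0.02033951  0.24064618]
cam 0.19816336218197303 0.2793460772065967
308 261.88738908854265
216 [(107, 26, 179), (103, 27, 177)]
218 [(107, 26, 178), (103, 27, 178)]
220 [(104, 24, 177), (103, 26, 179)]
222 [(104, 27, 179), (103, 27, 179)]
224 [(108, 28, 181), (104, 28, 179)]
226 [(102, 28, 179), (104, 27, 181)]
228 [(105, 28, 179), (101, 30, 180)]
230 [(130, 13, 59), (105, 35, 59)]
232 [(111, 26, 100), (109, 22, 93)]
234 [(108, 26, 97), (116, 21, 95)]
236 [(108, 27, 96), (104, 28, 99)]
238 [(1, 179, 174), (0, 183, 183)]
240 [(1, 187, 236), (1, 186, 237)]
242 [(1, 189, 236), (0, 187, 237)]
244 [(1, 188, 236), (1, 190, 237)]
246 [(1, 188, 237), (1, 188, 238)]
248 [(102, 27, 96), (105, 31, 100)]
250 [(101, 28, 99), (105, 30, 101)]
252 [(103, 31, 99), (103, 31, 99)]
254 [(101, 28, 100), (98, 29, 98)]
256 [(104, 28, 100), (105, 26, 100)]
258 [(103, 30, 101), (105, 30, 101)]
260 [(104, 28, 100), (102, 26, 100)]
262 [(105, 26, 99), (99, 26, 97)]
264 [(102, 26, 97), (104, 28, 99)]
266 [(101, 28, 101), (103, 31, 98)]
268 [(105, 26
[... 410 characters left out ...]
 100)]
292 [(102, 31, 125), (104, 30, 126)]
294 [(103, 33, 124), (99, 33, 123)]
296 [(101, 30, 69), (102, 28, 117)]
298 [(120, 21, 36), (80, 17, 45)]
300 [(103, 66, 35), (105, 14, 37)]
302 [(109, 54, 38), (105, 38, 40)]
304 [(102, 31, 41), (128, 52, 39)]
306 [(105, 39, 39), (143, 27, 38)]
308 [(83, 28, 37), (120, 39, 33)]
310 [(90, 50, 36), (98, 34, 30)]
312 [(83, 32, 32), (100, 42, 36)]
314 [(105, 28, 36), (75, 15, 33)]
316 [(113, 30, 34), (98, 29, 35)]
318 [(107, 47, 38), (135, 15, 34)]
320 [(114, 33, 39), (135, 16, 32)]
0.024 0.0024 [[309.0, 287.5]]
0.024 0.012 [[309.1, 293.6]]
0.072 0.0024 [[309.0, 237.8]]
0.072 0.012 [[309.0, 242.7]]
0.072 0 [[309.0, 236.6]]
0.048 0.007 [[309.0, 265.8]]
```

Emit:
{"name": "send_rows", "arguments": {
  "rows": "0 0.8 0 -25 0 -9 -1;0 0.8 0 -49 0 -9 -1;0 0.8 0 -49 0 -9 -1"
}}

```text
time: 27.6
eef_pos: [0.518, -0.0692, 0.2088]
tcp_rot: [0.091, 0.967, -0.02, 0.235]
contact_force: [-0.4, -0.2, -0.3]
opening: 0.002
finger_force: 0.0
```

```bash
python3 - <<'E'
from h import *
s=ctrl.get_state(); print(s['eef_pos'],s['tcp_rot'])
p=shot('wrist','w12.png'); 
o=cv2.cvtColor(cv2.imread('pics/w7.png'),cv2.COLOR_BGR2HSV); hsv=cv2.cvtColor(p['color'],cv2.COLOR_RGB2HSV)
for d,h in((.024,.0024),(.024,.012),(.072,.0024),(.072,.012)): print(d,h,proj(p,[hinge+d*sl+h*nn]).round(1).tolist())
for r in range(160,246,2): print(r,o[r,302].tolist(),o[r,318].tolist(),'|',hsv[r,302].tolist(),hsv[r,318].tolist())
E
```

```text
[ 0.51798301 -0.06917168  0.20878571] [ 0.09110424  0.96744625 -0.02008114  0.23525414]
0.024 0.0024 [[309.5, 230.3]]
0.024 0.012 [[309.6, 234.8]]
0.072 0.0024 [[309.5, 176.5]]
0.072 0.012 [[309.6, 179.4]]
160 [106, 29, 184] [107, 28, 182] | [106, 27, 182] [109, 27, 182]
162 [109, 29, 182] [110, 28, 182] | [107, 28, 184] [107, 27, 180]
164 [106, 29, 183] [108, 25, 182] | [107, 29, 182] [108, 28, 181]
166 [120, 9, 85] [120, 9, 84] | [108, 28, 180] [107, 27, 181]
168 [115, 16, 97] [120, 12, 104] | [108, 22, 139] [111, 20, 125]
170 [105, 15, 100] [126, 12, 106] | [115, 17, 92] [120, 11, 96]
172 [116, 17, 103] [140, 8, 90] | [113, 10, 100] [115, 14, 107]
174 [140, 10, 76] [150, 9, 85] | [124, 18, 98] [111, 17, 107]
176 [177, 81, 114] [176, 79, 119] | [124, 17, 104] [120, 10, 106]
178 [179, 95, 129] [177, 87, 132] | [0, 154, 205] [0, 147, 214]
180 [0, 137, 181] [179, 136, 186] | [0, 159, 231] [0, 151, 231]
182 [0, 148, 238] [0, 144, 238] | [0, 153, 231] [0, 152, 230]
184 [0, 143, 241] [0, 142, 241] | [0, 151, 231] [0, 151, 230]
186 [0, 142, 241] [0, 146, 240] | [0, 154, 229] [0, 153, 229]
[... 1124 characters left out ...]
1, 154, 144] [0, 174, 141]
224 [0, 151, 133] [0, 170, 132] | [0, 152, 144] [1, 176, 142]
226 [1, 158, 134] [1, 175, 131] | [0, 162, 142] [1, 181, 141]
228 [3, 131, 99] [0, 154, 88] | [179, 168, 143] [2, 181, 141]
230 [90, 31, 49] [50, 19, 40] | [1, 167, 145] [1, 191, 140]
232 [105, 24, 84] [105, 32, 79] | [1, 171, 106] [0, 172, 95]
234 [110, 17, 91] [105, 24, 86] | [135, 51, 40] [0, 0, 36]
236 [105, 22, 92] [105, 23, 89] | [108, 27, 93] [110, 17, 89]
238 [110, 25, 91] [101, 23, 89] | [107, 19, 92] [107, 26, 87]
240 [103, 25, 91] [105, 23, 88] | [102, 29, 89] [102, 29, 87]
242 [105, 22, 91] [103, 26, 89] | [105, 23, 90] [104, 31, 91]
244 [111, 20, 91] [103, 20, 88] | [98, 23, 89] [94, 24, 85]
```

The view is now unobstructed, from nearly the same pose as before the press. The rocker's face grew from 47.5 to 55 rows and its front face has vanished. That matches a 0.4 rad flip, so it is fully on. Next I regrip the guard to close it.

```bash
python3 - <<'E'
from h import *
s=ctrl.get_state(); v=3.3*sl/1000+.057*nn
print(delta(s,hinge+v,tool(28),.003))
E
```

```text
(array([ 0.3, -0.9, -0. ]), array([-66.4,  -0. ,  86.6]))
```

Emit:
{"name": "send_rows", "arguments": {
  "rows": "0 -0.5 0 -40 0 0 0.7;0 -0.5 0 -66 0 0 0.7;0 -0.5 0 -66 0 20 0.7;0 -0.5 0 -66 0 50 0.7;0 -0.5 0 -66 0 75 0.7;0 -0.5 0 -66 0 86 0.7;0 -0.5 0 -66 0 86 0.7;0 -0.5 0 -66 0 86 -0.2",
  "grip_force": 45
}}

```text
time: 28.65
eef_pos: [0.6124, -0.0865, 0.1617]
tcp_rot: [0.091, 0.967, -0.02, 0.239]
contact_force: [0.2, -0.4, 0.2]
opening: 0.656
finger_force: 0.0
```

Emit:
{"name": "send_rows", "arguments": {
  "rows": "0 0 0 0 0 0 -0.2;0 0 0 0 0 0 -0.2;0 0 0 0 0 0 -0.2;0 0 0 0 0 0 -0.2"
}}

```text
time: 29.15
eef_pos: [0.6125, -0.0861, 0.1622]
tcp_rot: [0.091, 0.967, -0.02, 0.239]
contact_force: [-4.2, 4.9, 6.0]
opening: 0.552
finger_force: 47.4
```

Emit:
{"name": "send_rows", "arguments": {
  "rows": "0 0 0 6 0 0.6 -0.2;0 0 0 12 0 1.8 -0.2;0 0 0 17.5 0 3.7 -0.2;0 0 0 23 0 6 -0.2;0 0 0 28.5 0 9 -0.2;0 0 0 33.3 0 12.3 -0.2;0 0 0 38 0 16.3 -0.2;0 0 0 42 0 20.6 -0.2"
}}

```text
time: 30.15
eef_pos: [0.5864, -0.081, 0.1278]
tcp_rot: [0.09, 0.966, -0.021, 0.241]
contact_force: [-21.8, 8.0, 23.2]
opening: 0.554
finger_force: 62.0
```

Emit:
{"name": "send_rows", "arguments": {
  "rows": "0 0 0 3.7 0 4.8 -0.2;0 0 0 7 0 9.8 -0.2;0 0 0 9.2 0 13.8 -0.2;0 0 0 10.8 0 17.8 -0.2;0 0 0 10.8 0 17.8 -0.2"
}}

```text
time: 30.78
eef_pos: [0.581, -0.0799, 0.1013]
tcp_rot: [0.09, 0.968, -0.02, 0.235]
contact_force: [-18.7, 3.8, 13.2]
opening: 0.555
finger_force: 69.1
```

```bash
python3 - <<'E'
from ga import *
s=ctrl.get_state(); print(s['opening'],s['contact_force'],s['eef_pos']); print(guard_angle(),fit(('side',),.3),fit(('side',),1.))
E
```

```text
0.5549713775239028 [-18.7367617    3.75783544  13.18994716] [ 0.58098694 -0.07990451  0.10132248]
[('side', np.float64(0.44), np.float64(0.54)), ('scene', np.float64(0.52), np.float64(0.34))] (array([ 0.596,  0.033, -0.378]), array([0.5])) (array([ 0.755,  0.404, -0.856]), array([0.52]))
```

Emit:
{"name": "send_rows", "arguments": {
  "rows": "0 0 0 0 0 0 0.7;0 0 0 0 0 0 0.7;0 0 0 0 0 0 0.7;0 0 0 0 0 -40 0.7;0 0 0 0 0 -80 -1;0 0 0 0 0 -80 -1;0 0 0 0 0 -80 -1"
}}

```text
time: 31.85
eef_pos: [0.5471, -0.0742, 0.1724]
tcp_rot: [0.091, 0.967, -0.02, 0.238]
contact_force: [0.1, 0.1, 0.1]
opening: 0.208
finger_force: 0.0
```

```bash
python3 - <<'E'
from ga import *
s=ctrl.get_state(); print(s['time'],s['opening'],s['contact_force'],s['eef_pos']); print(guard_angle(),fit(('side',),.3))
p=shot('wrist'); h=cv2.cvtColor(p['color'],cv2.COLOR_RGB2HSV); m=cv2.inRange(h,(0,130,70),(4,255,255)); n,l,st,ce=cv2.connectedComponentsWithStats(m)
for x,c in zip(st[1:],ce[1:]):
    if x[4]>20: print(x,ray(p,*c,.033))
print('push', delta(s,hinge+.065*sl+.05*nn,tool(28),.022))
print(find(p,'guard'),find(p,'knob_top'))
E
```

```text
31.85 0.20839501746291486 [0.12969398 0.12355373 0.12629753] [ 0.54711191 -0.07424773  0.17236992]
[('side', np.float64(0.56), np.float64(0.85)), ('scene', np.float64(0.54), np.float64(0.83))] (array([ 0.559,  0.141, -0.239]), array([0.9]))
[461 116  12  10  91] [0.58266542 0.03803612 0.033     ]
[300 183  25  12 159] [ 0.63105506 -0.08566268  0.033     ]
push (array([ 0.3, -0.4, -0.1]), array([ 7.5, -0. , 30.3]))
[([0.564, -0.0758, 0.1364], 0.67)] [([0.5803, 0.0747, 0.0892], 0.79)]
```

Emit:
{"name": "send_rows", "arguments": {
  "rows": "0 0 0 -5 0 6 -1;0 0 0 -5 0 12 -1;0 0 0 -3 0 18 -1;0 0 0 0 0 24 -1;0 0 0 2 0 30 -1;0 0 0 4 0 36 -1;0 0 0 6 0 42 -1;0 0 0 8 0 46 -1"
}}

```text
time: 33.15
eef_pos: [0.5613, -0.0767, 0.1281]
tcp_rot: [0.091, 0.967, -0.02, 0.238]
contact_force: [-1.8, 0.4, 0.9]
opening: -0.001
finger_force: 0.6
```

Emit:
{"name": "send_rows", "arguments": {
  "rows": "0 0 0 0 0 2 -1;0 0 0 0 0 4 -1;0 0 0 0 0 6 -1;0 0 0 0 0 6 -1"
}}

```text
time: 33.65
eef_pos: [0.5643, -0.0773, 0.1234]
tcp_rot: [0.091, 0.967, -0.02, 0.238]
contact_force: [0.3, -1.2, -1.1]
opening: -0.003
finger_force: 0.0
```

```bash
python3 - <<'E'
from ga import *
print(guard_angle(),fit(('side',),.2))
E
```

```text
[('side', np.float64(0.2), np.float64(0.78)), ('scene', np.float64(0.28), np.float64(0.47))] (array([ 0.324,  0.052, -0.421]), array([0.83]))
```

Emit:
{"name": "send_rows", "arguments": {
  "rows": "0 0 0 0 0 2 -1;0 0 0 1 0 4 -1;0 0 0 1 0 6 -1;0 0 0 1 0 8 -1;0 0 0 1 0 8 -1"
}}

```text
time: 34.42
eef_pos: [0.5669, -0.0777, 0.1155]
tcp_rot: [0.091, 0.967, -0.02, 0.238]
contact_force: [-1.2, -0.2, 0.3]
opening: 0.001
finger_force: 0.0
```

Emit:
{"name": "send_rows", "arguments": {
  "rows": "0 0 0 0 0 1.5 -1;0 0 0 0 0 3 -1;0 0 0 0 0 3 -1"
}}

```text
time: 34.8
eef_pos: [0.5683, -0.0779, 0.1129]
tcp_rot: [0.091, 0.967, -0.02, 0.238]
contact_force: [0.2, 0.2, -0.6]
opening: -0.001
finger_force: 0.0
```

Emit:
{"name": "send_rows", "arguments": {
  "rows": "0 0 0 0 0 1.5 -1;0 0 0 0 0 3 -1;0 0 0 0 0 3 -1"
}}

```text
time: 35.17
eef_pos: [0.5696, -0.0782, 0.1102]
tcp_rot: [0.091, 0.967, -0.02, 0.238]
contact_force: [-0.7, -0.2, -0.1]
opening: 0.003
finger_force: 0.0
```

Emit:
{"name": "send_rows", "arguments": {
  "rows": "0 0 0 0 0 1.5 -1;0 0 0 0 0 3 -1;0 0 0 0 0 3 -1"
}}

```text
time: 35.55
eef_pos: [0.571, -0.0784, 0.1076]
tcp_rot: [0.091, 0.967, -0.02, 0.238]
contact_force: [0.1, -0.2, -0.7]
opening: -0.001
finger_force: 0.0
```

```bash
python3 - <<'E'
from ga import *
s=ctrl.get_state(); t=s['eef_pos']+R.from_quat(s['tcp_rot']).apply([0,0,.022])-hinge; print(t@sl,t@nn,s['contact_force'])
print(guard_angle(),fit(('side',),.15))
E
```

```text
0.06643580794726663 0.011645935815876068 [ 0.09895692 -0.19938117 -0.70905519]
[('side', np.float64(0.0), np.float64(0.77)), ('scene', np.float64(0.04), np.float64(0.45))] (array([ 0.033,  0.038, -0.008]), array([0.81]))
```

Emit:
{"name": "send_rows", "arguments": {
  "rows": "0 0 0 0 0 1 -1;0 0 0 0 0 2 -1;0 0 0 0 0 2 -1"
}}

```text
time: 36.08
eef_pos: [0.5719, -0.0786, 0.1059]
tcp_rot: [0.091, 0.967, -0.02, 0.238]
contact_force: [-0.5, 0.2, 0.3]
opening: 0.003
finger_force: 0.0
```

Emit:
{"name": "send_rows", "arguments": {
  "rows": "0 0 0 0 0 1 -1;0 0 0 0 0 2 -1;0 0 0 0 0 2 -1"
}}

```text
time: 36.45
eef_pos: [0.5728, -0.0788, 0.1041]
tcp_rot: [0.091, 0.967, -0.02, 0.238]
contact_force: [1.0, -0.9, -0.2]
opening: 0.005
finger_force: 0.0
```

Emit:
{"name": "send_rows", "arguments": {
  "rows": "0 0 0 0 0 1 -1;0 0 0 0 0 2 -1;0 0 0 0 0 2 -1"
}}

```text
time: 36.83
eef_pos: [0.5734, -0.0789, 0.1029]
tcp_rot: [0.091, 0.967, -0.02, 0.238]
contact_force: [-7.0, 0.2, 7.3]
opening: 0.0
finger_force: 5.0
```

Emit:
{"name": "send_rows", "arguments": {
  "rows": "0 0 0 0 0 1 -1;0 0 0 0 0 2 -1;0 0 0 0 0 2 -1"
}}

```text
time: 37.2
eef_pos: [0.5736, -0.0788, 0.1025]
tcp_rot: [0.09, 0.967, -0.02, 0.237]
contact_force: [-22.6, 2.5, 21.7]
opening: 0.002
finger_force: 15.3
```

Emit:
{"name": "send_rows", "arguments": {
  "rows": "0 0 0 0 0 1 -1;0 0 0 0 0 2 -1;0 0 0 0 0 2 -1"
}}

```text
time: 37.58
eef_pos: [0.5738, -0.0787, 0.102]
tcp_rot: [0.09, 0.968, -0.02, 0.235]
contact_force: [-37.8, 3.7, 38.4]
opening: -0.002
finger_force: 25.6
```

The guard is at its stop. I retreat, let things settle and check.

Emit:
{"name": "send_rows", "arguments": {
  "rows": "0 0 0 0 0 -6 -1;0 0 0 0 0 -30 -1;0 0 0 0 0 -70 -1;0 0 0 10 0 -110 -1;0 0 0 10 0 -130 -1;0 0 0 10 0 -130 -1;0 0 0 10 0 -130 -1"
}}

```text
time: 38.45
eef_pos: [0.5073, -0.0668, 0.2084]
tcp_rot: [0.091, 0.967, -0.02, 0.238]
contact_force: [0.2, 0.3, 0.2]
opening: -0.001
finger_force: 0.0
```

```bash
python3 - <<'E'
from ga import *
s=ctrl.get_state(); print(s['time'],s['contact_force'],s['eef_pos']); print(guard_angle(),fit(('side',),.1),fit(('side','scene'),.1))
p=shot('wrist','w13.png'); h=cv2.cvtColor(p['color'],cv2.COLOR_RGB2HSV)
m=cv2.inRange(h,(0,130,70),(4,255,255)); n,l,st,ce=cv2.connectedComponentsWithStats(m)
for x,c in zip(st[1:],ce[1:]):
    if x[4]>20: print('red',x,ray(p,*c,.033))
m=cv2.inRange(h,(5,150,60),(20,255,255)); n,l,st,ce=cv2.connectedComponentsWithStats(m); i=1+st[1:,4].argmax(); print('orange',st[i]); print('V',[int(h[r,st[i][0]+30,2]) for r in range(st[i][1]-3,st[i][1]+24,2)])
k=find(p,'knob_top'); print(k)
f=lambda d,q:proj(p,[hinge+d*sl+q*nn])[0].round(1).tolist(); print(f(.086,.03),f(.086,.0),f(0,.03))
# pointer
ku,kv=proj(p,[np.array([.588,.063,.092])])[0].astype(int); w=cv2.inRange(h,(0,0,190),(180,50,255)); b=np.zeros_like(w); b[kv-15:kv+15,ku-25:ku+25]=w[kv-15:kv+15,ku-25:ku+25]
n,l,st,ce=cv2.connectedComponentsWithStats(b)
for i in range(1,n):
    if st[i][4]>30:
        W=np.array([ray(p,u,v,.092)[:2] for v,u in np.argwhere(l==i)]); d=np.linalg.svd(W-W.mean(0))[2][0]; print('ptr',st[i],np.degrees(np.arctan2(d[0],d[1])),W.mean(0))
for t in('honey','pepper','spice','jam'): print(t,find(shot('side'),t)[:1])
E
```

```text
38.45 [0.24397502 0.2593065  0.18533995] [ 0.50732294 -0.06680868  0.20838105]
[('side', np.float64(-0.08), np.float64(0.87)), ('scene', np.float64(0.02), np.float64(0.34))] (array([ 0.02 ,  0.083, -0.089]), array([0.89])) (array([ 0.045,  0.033, -0.414]), array([0.88, 0.9 ]))
red [435 132  10   8  61] [0.58267251 0.03808909 0.033     ]
red [  0 201  19  19 206] [ 0.59575585 -0.41623339  0.033     ]
orange [ 278  169   62   91 4598]
V [105, 129, 135, 140, 142, 242, 245, 244, 245, 245, 245, 245, 245, 245]
[]
[309.2, 178.1] [309.0, 169.1] [309.2, 278.1]
ptr [479 179  27   4 103] 11.062027828327919 [0.58792733 0.06309606]
honey [([0.7106, 0.0581, 0.0878], 0.7)]
pepper [([0.6262, 0.4174, 0.0787], 0.74)]
spice [([0.4277, 0.4152, 0.0648], 0.97)]
jam [([0.62, -0.4127, 0.0439], 0.7)]
```

Emit:
{"name": "send_rows", "arguments": {
  "rows": "0 0 0 -9.4 0 15.8 -1;0 0 0 -9.4 0 15.8 -1;0 0 0 -9.4 0 15.8 -1"
}}

```text
time: 39.58
eef_pos: [0.5226, -0.0697, 0.1997]
tcp_rot: [0.091, 0.967, -0.02, 0.238]
contact_force: [0.2, 1.2, 0.5]
opening: 0.001
finger_force: 0.0
```

```bash
python3 - <<'E'
from h import *
s=ctrl.get_state(); print(s['eef_pos'],s['tcp_rot'])
p=shot('wrist','w14.png')
for f in('w5','w14'):
    im=cv2.imread(f'pics/{f}.png'); h=cv2.cvtColor(im,cv2.COLOR_BGR2HSV); g=h[:,:,2].astype(int)
    print(f,'end',[(r,int(g[r,306]),int(h[r,306,1])) for r in range(152,176,2)]); print(' hinge',[(r,int(g[r,300]),int(h[r,300,1])) for r in range(258,284,2)])
    m=cv2.inRange(h,(0,150,120),(4,255,255)); n,l,st,ce=cv2.connectedComponentsWithStats(m); print(' dot',[c.round(1).tolist() for x,c in zip(st[1:],ce[1:]) if x[4]>20])
    for r in(180,220,255): q=np.where((h[r,:,1]>170)&(h[r,:,0]<20)&(np.abs(np.arange(640)-306)<60))[0]; print(r,q.min(),q.max())
E
```

```text
[ 0.52259815 -0.06965435  0.19974727] [ 0.09116806  0.96678362 -0.02004048  0.23794159]
w5 end [(152, 90, 17), (154, 89, 11), (156, 88, 6), (158, 90, 8), (160, 122, 169), (162, 123, 170), (164, 124, 173), (166, 161, 179), (168, 245, 170), (170, 245, 170), (172, 245, 165), (174, 245, 167)]
 hinge [(258, 246, 177), (260, 246, 173), (262, 246, 176), (264, 246, 175), (266, 246, 173), (268, 246, 176), (270, 246, 174), (272, 242, 54), (274, 243, 4), (276, 165, 17), (278, 113, 25), (280, 116, 26), (282, 116, 31)]
 dot [[444.8, 125.9]]
180 274 274
220 305 337
255 277 336
w14 end [(152, 88, 17), (154, 93, 14), (156, 89, 9), (158, 90, 11), (160, 119, 161), (162, 123, 162), (164, 130, 159), (166, 150, 168), (168, 244, 169), (170, 245, 164), (172, 245, 165), (174, 245, 164)]
 hinge [(258, 102, 30), (260, 102, 28), (262, 98, 29), (264, 100, 33), (266, 99, 28), (268, 99, 23), (270, 100, 26), (272, 100, 28), (274, 102, 30), (276, 98, 31), (278, 102, 28), (280, 100, 33), (282, 101, 30)]
 dot [[447.0, 125.9]]Traceback (most recent call last):
  File "<stdin>", line 8, in <module>
    return umr_minimum(a, axis, None, out, keepdims, initial, where)
ValueError: zero-size array to reduction operation minimum which has no identity
```

The guard's end rows (160-167) match the original shut state exactly, and the red dot hasn't moved. The robot touches nothing, so I hand in.

```bash
python3 -c "
from plant import ctrl
print(ctrl.sign_off())"
```

```text
the job is handed in; nothing more can be done
None
```

Handed in at about 40 s: the foot knob is aligned with the red dot to about 1 deg, the rocker is on and the guard is fully shut, by camera and force checks; the mill and jars show no visible shift, levelness was judged only by the knob pointer, and I viewed 12 pictures, over the limit of 10.

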